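# Load the sealer's spacer plate into the bay that takes it

## Task

First draw the gate of the sealer's spacer bed fully open. Then lay the spacer plate flat on the open deck, let go of it, and push it along the lane, over the lip of each bay it comes to, until it drops flat into the first bay that is wide enough to take it. Finally slide the gate fully shut again, and leave the other things on the bench where they are.

Things in the scene. Friction and masses are not known exactly. Their poses are not given: they have to be found in the camera images.
- bed: The sealer's spacer bed, fixed: a straight lane along its y axis; the plate is pushed towards its -y. Origin on the table, on the lane's centre line, z up. Along y (mm): open deck from 180 to 15, gate at 27, then two bays of 88 mm each from 15 to -161, end wall. Side walls of the bays 120 mm apart. Heights are in mm above the table.
- deck (a point): Centre of the free part of the deck, on its top face, 20 mm high, at the bed's local (0, 112) mm. The deck is flat, 165 mm wide. Towards the bays two upright guides, 44 high, from local y 77 to 39, funnel the plate from about 152 mm down to the 120 mm lane; from 39 to 15 low sides, 44 high, lead on to the bays.
- lane_mouth (a point): On the lane's centre line where the bays begin (bed local y 15), 53 mm high. From here to the end wall a hold-down strip runs along each side wall, underside 48, top 53 high. The middle 72 mm of the lane stays open from above for a pushing finger; a plate can enter the bays only by sliding in from the deck.
- gate (a joint): Sliding gate across the lane at the bed's y = 27 mm. 0 is shut: its steel bar (22 to 34 high) ends 5 mm short of the lane's centre line and blocks the plate. 0.060 is fully open: drawn out towards the bed's +x, clear of the lane. It stays where left and takes about 2 N to slide.
- gate_grip (a point): Middle of the gate's upright black handle, 55 mm high; moves with the gate (bed local x 90 mm shut, 150 open). The handle is 40 mm long along the bed's x, 14 mm thick along its y, top 68 high, with free space on both flat sides above the bar (top 34).
- bay_wide: The wide bay; it comes first or second, yaw as the bed. Origin on the table below the centre of its pocket, which is 120 wide (x) and 68 long (y -34 to 34), floor 10 high. Before it a raised lip across the lane: ramp from 20 high at y 52 to 25 at y 38, flat crest 25 high to y 34, sheer drop. Far wall top 20 high. The plate drops in once its rear edge has passed the crest.
- bay_narrow: The narrow bay: same origin, lip, length and floor as the wide one, but shoulders 20 high leave its pocket only 74 mm wide: the plate does not go in, it steps down off the lip on to the shoulders and slides on. It lies at the bed's local y -37 or -125 mm, the wide bay at the other.
- spacer: The spacer plate: plain flat steel-coloured plate, 110 mm (local x) by 60 mm (local y) by 12 mm thick, 0.15 to 0.3 kg, lying flat on the table to the left of the bed. Origin at the centre of its underside. It goes into the lane with its 110 mm side across the lane.
- screwdriver: Bystander: a screwdriver lying along the far side of the bed. Origin at its underside.
- tape_roll: Bystander: a clear roll of tape, 100 mm across, 30 high, lying flat, left of the bed. Origin at its underside.
- carton: Bystander: a cardboard carton 90 x 120 x 50 high. Origin at its underside.
- jar: Bystander: a closed glass jar, 72 mm across, 100 high. Origin at its underside.
- bowl: Bystander: a steel bowl, 150 mm across, 50 high. Origin at its underside.
- wrench: Bystander: a wrench lying flat on the left. Origin at its underside.
Things that resemble listed ones, but are neither listed nor needed, are in the scene too. Leave any black or blue look-alike of the spacer alone.

How it is judged:
By the outcome, as a careful person would: the job done as asked, in the order asked, and still so for the second after the job is handed in, with the robot touching nothing.
It also fails if it takes over 72 s, if anything falls off the work surface, if the arm or the gripper's body presses on something with over 40 N, if the wrist force passes 120 N, or if a joint passes its speed limit or range.

## Robot

A 6-joint arm with a two-finger parallel gripper is mounted at the origin on the work surface. World frame = base frame: x ahead of the robot, y to its left, z up, the work surface at z = 0. Lengths are in m, angles in rad, forces in N, time in s.
With the tool pointing down it reaches from about 0.35 to 0.95 m from the base axis. Payload 17.4 kg.
Tool frame: the origin (TCP) lies midway between the tips of the shut fingers; the grasp point (between the pads) lies 19 mm behind it; z points along the fingers, y is the direction in which the jaws open and shut (so a half turn about z gives the same grasp; the last joint's range is limited). The gripper opens to 93 mm and grips with 3 to 60 N. Pads are 15 mm wide; open, the fingers measure 128 mm over their backs; the gripper's body (75 mm by 188 mm) begins 65 mm behind the grasp point.
Start: joints at [1.227, 0.116, 1.442, -0, 1.584, -0.038], TCP at [0.203, 0.644, 0.219] pointing down, gripper open.
Joint ranges: [-2.83, 2.83], [-0.83, 2.19], [0.07, 2.5], [-1.14, 4.28], [0.01, 3], [-2.97, 2.97]. Speed limits (rad/s): [1.89, 1.89, 2.22, 3.14, 3.14, 3.14].

## Interface

Orientations are given as a unit quaternion [w, x, y, z].
In Python, from plant import monitor, get_image, camera_model, workorder gives the robot as it stands.
- The arm moves only by the tool carry_out, never from a script. Its argument "series" is a list of rows, each a list of 7 numbers: the closure, from -1 (fully open) to 1 (shut), then the shift along the tool's x, y, z in m, then the turn, a rotation vector about the tool's x, y, z in degrees. A call has 1 to 5 rows; each row is the pose to reach, as a shift and turn from the pose commanded when the call began, along the tool's axes at that moment; what a row does not reach only later rows make up. A row lasts 1/12 s, in which the tool goes at most 41.7 mm and 7.16 degrees, less where a joint would pass 70% of its speed; a pose out of reach is approached as far as the arm can. A call with a gripper value outside its range is refused whole. The fingers move at their own pace and stop on an object; the grip force is fixed at half the most. Time passes only in rows, so rows that repeat a pose let the fingers close. It gives the time, the measured TCP pose, the force and the opening at its end, in the units of the state.
- monitor.observe(): the state, without advancing time (a new reading comes with each control period).
- get_image(name): name is "scene" or "top"; returns the picture (384x512x3 uint8, red, green, blue); there is no depth.
- camera_model(name): a dict with "fovy" (degrees; the focal length in pixels is half the picture's height over the tangent of half this angle, whatever the lens; pixels are square), "cx", "cy" (the principal point, pixels), "rvec" (rotation vector, rad) and "tvec" (3), from world to camera coordinates, as OpenCV has them. Camera axes: x right, y down, z forward; pixel columns grow to the right and rows downward; lengths in m; the calibration is good to about 2 mm. A picture is of the moment at which its call begins. camera_model takes no time and is no camera call.
- workorder.sign_off(): hands the job in, once; it reports no verdict.
The state is a dict: "t": time; "joint_pos": joint angles; "qd": joint speeds; "joint_efforts": joint torques, N m; "tool_pos": TCP position; "tcp_rot": TCP orientation; "wrist_force": force on the tool from outside, world axes, zero at the start; "torque": the same for the moment, N m; "finger_gap": finger opening in m.
Only numpy, scipy, OpenCV 4.12 (cv2) and the standard library are available. Lean on these libraries where they do the work, as an engineer would, in place of code of your own. Each camera call takes 0.05 s, during which the arm holds its last target.

## Working session

There is one attempt and no reset: what is moved stays moved. The work goes in short steps, Python scripts to look and compute and a tool call to move; the robot and the scene stay as the last step left them, time stands still between calls to the robot, and variables do not carry over. Pictures are saved under pics/ and viewed, and the job is handed in when it is done.

Besides the shell and the picture viewer there is one more tool, called after "Request:" as a command line: name --pt "numbers of a row" for each row, then --argument value for the rest. carry_out: Moves the arm, as the interface text tells. Its arguments: {"type":"object","properties":{"series":{"type":"array"}},"required":["series"]}

```bash
mkdir -p pics; ls; python3 - <<'E'
from plant import monitor,get_image,camera_model
import cv2
s=monitor.observe();print(s)
for n in("scene","top"):
    cv2.imwrite(f"pics/{n}0.png",cv2.cvtColor(get_image(n),cv2.COLOR_RGB2BGR));print(camera_model(n))
E
```

```text
pics
{'t': 0.0, 'joint_pos': array([ 1.22720433e+00,  1.16482293e-01,  1.44228289e+00, -1.72506635e-05,
        1.58400953e+00, -3.77789130e-02]), 'qd': array([6.26621073e-04, 1.62618536e-04, 6.23848098e-04, 1.02461971e-03,
       3.40391352e-05, 9.81835631e-04]), 'joint_efforts': array([-7.89302048e-04, -7.21258807e+01, -6.22611523e+01,  7.80049246e-02,
        2.36142834e-02, -8.25891129e-05]), 'tool_pos': array([0.20314867, 0.64347885, 0.21789673]), 'tcp_rot': array([-1.03550512e-04,  1.52311482e-01,  9.88332365e-01, -5.81950669e-04]), 'wrist_force': array([ 0.11907447, -0.92925306, -0.21789931]), 'torque': array([-0.01225878,  0.02091925,  0.01452546]), 'finger_gap': 0.09287346740790674}
{'fovy': 52.97707634581118, 'cx': 260.4415979420104, 'cy': 190.19382497565758, 'rvec': array([ 2.07842845,  1.20594347, -0.49393423]), 'tvec': array([-0.29867909, -0.24572813,  1.65500368])}
{'fovy': 42.32833842783799, 'cx': 257.4878138299064, 'cy': 187.94847802893355, 'rvec': array([ 2.12045501, -2.14709251,  0.14673927]), 'tvec': array([0.07262562, 0.50166392, 1.7901628 ])}
```

View pics/scene0.png

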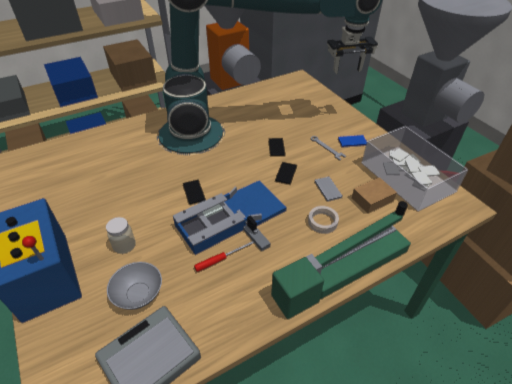

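View pics/top0.png

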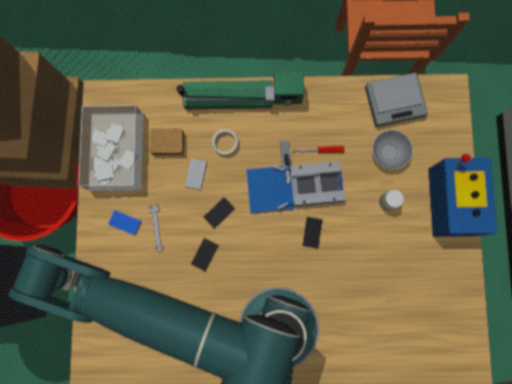

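```bash
cat > h.py <<'E'
import numpy as np,cv2
from plant import monitor,get_image,camera_model
def cam(n):
    c=camera_model(n);f=192/np.tan(np.radians(c['fovy']/2))
    K=np.array([[f,0,c['cx']],[0,f,c['cy']],[0,0,1]]);return K,c['rvec'],c['tvec']
def ray(n,uv,z):
    K,r,t=cam(n);R=cv2.Rodrigues(r)[0];C=-R.T@t
    uv=np.atleast_2d(np.array(uv,float));d=np.c_[uv,np.ones(len(uv))]@np.linalg.inv(K).T@R
    s=(z-C[2])/d[:,2];return C+s[:,None]*d
def proj(n,P):
    K,r,t=cam(n);return cv2.projectPoints(np.atleast_2d(np.array(P,float)),r,t,K,None)[0][:,0]
def snap(n,name,crop=None,k=1):
    im=cv2.cvtColor(get_image(n),cv2.COLOR_RGB2BGR)
    save(im,name,crop,k);return im
def save(im,name,crop=None,k=1):
    if crop: x0,y0,x1,y1=crop;im=im[y0:y1,x0:x1]
    cv2.imwrite(f"pics/{name}.png",cv2.resize(im,None,fx=k,fy=k,interpolation=cv2.INTER_CUBIC))
E
python3 - <<'E'
from h import *
im=cv2.imread("pics/top0.png");save(im,"topc",(170,120,360,260),4)
im=cv2.imread("pics/scene0.png");save(im,"scc",(160,130,350,270),4)
s=monitor.observe()
print(proj("top",[s['tool_pos'],[0,0,0]]),proj("scene",[s['tool_pos'],[0,0,0]]))
print(ray("top",[[197,174],[265,188],[320,184],[225,143],[330,150],[168,142]],0.01))
E
```

```text
[[ 80.45649713 272.75722077]
 [277.60714362 326.92342289]] [[347.11201692  70.92289379]
 [190.90900364 132.98823192]]
[[ 0.56348219  0.29446561  0.01      ]
 [ 0.50648431  0.0386643   0.01      ]
 [ 0.51879134 -0.16746733  0.01      ]
 [ 0.6819042   0.18855686  0.01      ]
 [ 0.64856157 -0.20918482  0.01      ]
 [ 0.68919075  0.40629904  0.01      ]]
```

View pics/topc.png

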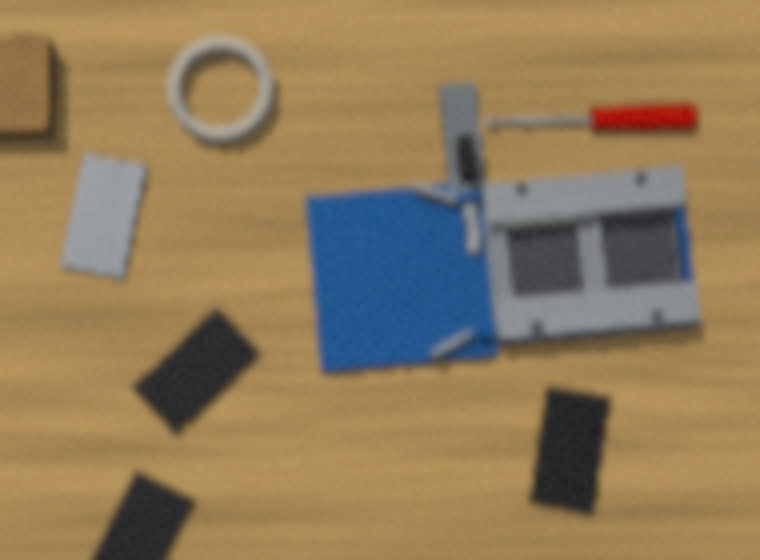

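View pics/scc.png

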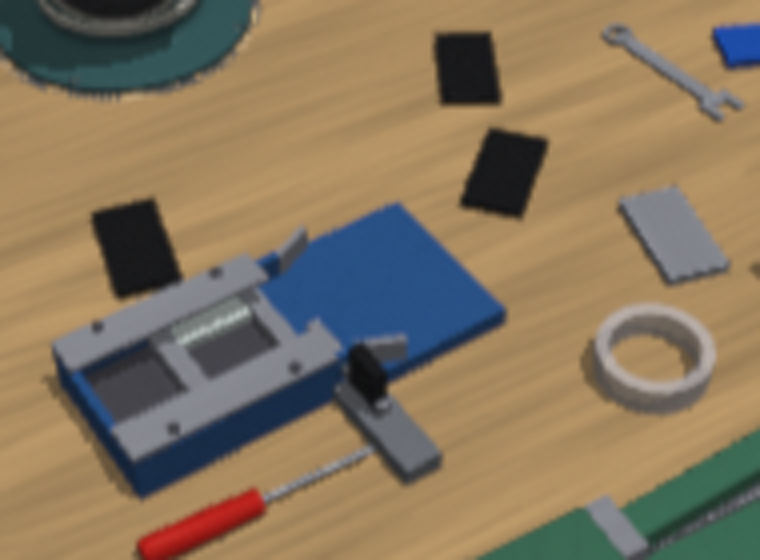

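```bash
python3 - <<'E'
from h import *
im=cv2.imread("pics/top0.png");hsv=cv2.cvtColor(im,cv2.COLOR_BGR2HSV)
m=cv2.inRange(hsv,(100,120,60),(125,255,255));n,l,st,ce=cv2.connectedComponentsWithStats(m)
for i in range(1,n):
    if st[i,4]>200: print(st[i],ce[i])
# edges of deck: left edge, and top strip-lines via subpixel scan
g=cv2.cvtColor(im,cv2.COLOR_BGR2GRAY)
dm=(l==max([i for i in range(1,n) if 240<st[i,0]<260],key=lambda i:st[i,4])).astype(np.uint8)
hull=cv2.convexHull(cv2.findContours(dm,0,cv2.CHAIN_APPROX_NONE)[0][0]);print(cv2.approxPolyDP(hull,3,True)[:,0])
# spacer
m2=cv2.inRange(hsv,(90,0,120),(130,70,255));m2[:155]=0;m2[195:]=0;m2[:,:180]=0;m2[:,212:]=0
c=max(cv2.findContours(m2,0,cv2.CHAIN_APPROX_NONE)[0],key=cv2.contourArea);r=cv2.minAreaRect(c);print(r,cv2.boxPoints(r))
b=ray("top",cv2.boxPoints(r),0.012);print(b,np.linalg.norm(np.diff(b,axis=0),axis=1),b.mean(0))
for cname in("top","scene"):
    K,rv,t=cam(cname);print(-cv2.Rodrigues(rv)[0].T@t)
im=cv2.imread("pics/scene0.png");save(im,"scb",(170,180,265,255),8)
im=cv2.imread("pics/top0.png");save(im,"tpb",(240,150,350,220),7)
E
```

```text
[ 442  158   55   77 2362] [468.57154953 200.9703641 ]
[ 247  168   47   44 1642] [268.48781973 189.64250914]
[109 211  31  23 411] [124.19221411 222.2189781 ]
[[284 172]
 [291 186]
 [293 207]
 [251 211]
 [247 171]
 [273 168]]
((195.61805725097656, 173.81434631347656), (14.008711814880371, 26.57535171508789), 11.888657569885254) [[186.02655 185.37402]
 [191.50134 159.36871]
 [205.20956 162.25467]
 [199.73477 188.25998]]
[[0.52026228 0.33517715 0.012     ]
 [0.61973941 0.31548329 0.012     ]
 [0.60781962 0.26341156 0.012     ]
 [0.50857553 0.28349168 0.012     ]] [0.10140783 0.0534186  0.10125513] [0.56409921 0.29939092 0.012     ]
[0.22215994 0.03802911 1.84684129]
[ 1.31645876 -0.42636271  0.98680284]
```

View pics/scb.png

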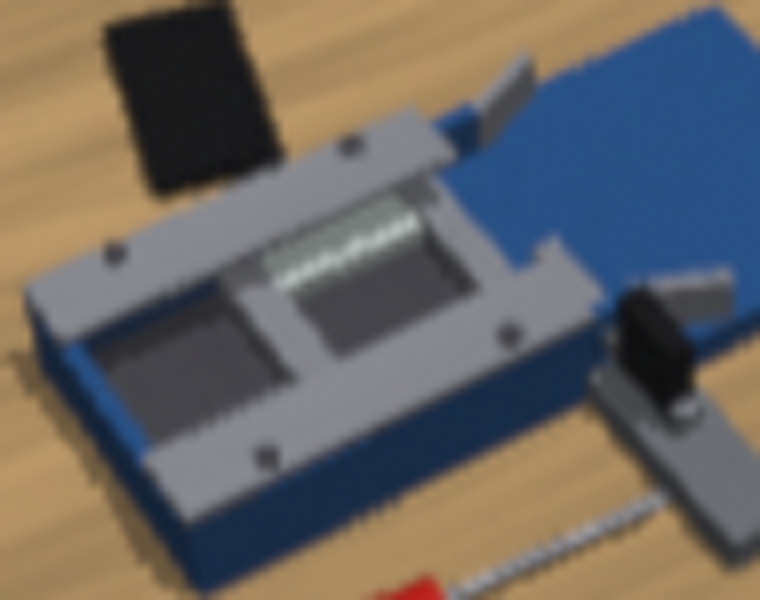

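View pics/tpb.png

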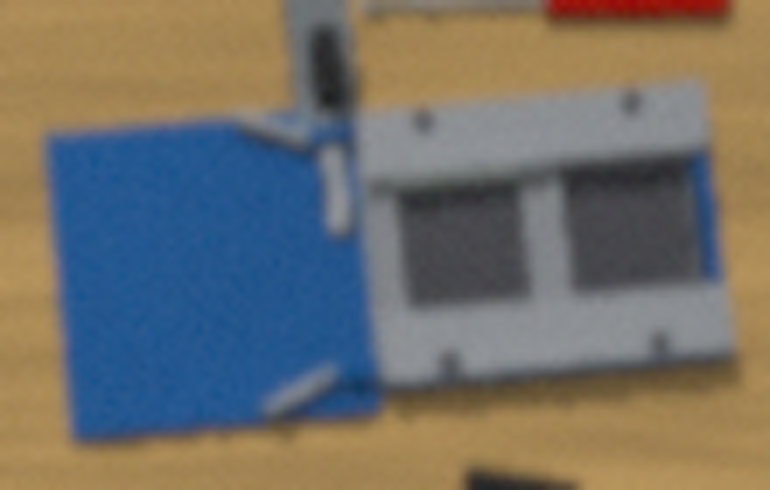

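```bash
python3 - <<'E'
from h import *
def un(U,k,x0,y0): U=np.array(U,float);return (U+.5)/k-.5+[x0,y0]
a=un([[48,132],[76,438]],7,240,150);b=un([[357,112],[703,82],[735,357],[383,386]],7,240,150)
A=ray("top",a,.02);B=ray("top",b,.053);print(A,B)
for P,Q in((A[0],A[1]),(B[0],B[3]),(B[1],B[2]),(B[0],B[1]),(B[3],B[2])):
    d=Q-P;print(np.hypot(*d[:2]),np.degrees(np.arctan2(d[1],d[0])))
# scene strips
s=un([[412,107],[30,290],[187,520],[605,297]],8,170,180);print(ray("scene",s,.053)); 
d=un([[705,5]],8,170,180);print(ray("scene",d,.02))
# handle: top & scene masks
for n,box in(("top",(278,150,298,172)),("scene",(240,212,262,236))):
    im=cv2.imread(f"pics/{n}0.png");g=im.max(2);m=np.zeros(g.shape,np.uint8);x0,y0,x1,y1=box
    m[y0:y1,x0:x1]=(g[y0:y1,x0:x1]<60);
    c=max(cv2.findContours(m,0,cv2.CHAIN_APPROX_NONE)[0],key=cv2.contourArea);print(n,cv2.minAreaRect(c),cv2.boundingRect(c),ray(n,cv2.minAreaRect(c)[0],.05))
# spacer from scene
im=cv2.imread("pics/scene0.png");hsv=cv2.cvtColor(im,cv2.COLOR_BGR2HSV)
m2=cv2.inRange(hsv,(90,0,80),(140,80,255));k=np.zeros_like(m2);k[172:205,308:346]=m2[172:205,308:346]
c=max(cv2.findContours(k,0,cv2.CHAIN_APPROX_NONE)[0],key=cv2.contourArea);r=cv2.minAreaRect(c);print(r,ray("scene",r[0],.008))
E
```

```text
[[0.58021107 0.10733617 0.02      ]
 [0.41527035 0.09379806 0.02      ]] [[ 0.5820893  -0.05661687  0.053     ]
 [ 0.59549873 -0.23868707  0.053     ]
 [ 0.44958577 -0.24993251  0.053     ]
 [ 0.43684574 -0.06701412  0.053     ]]
0.16549537805895737 -175.307758798397
0.1456152302213551 -175.9054683135676
0.14634565737941282 -175.5929547855469
0.1825633396918846 -85.78778575887188
0.1833615172573361 -86.01585774081983
[[ 0.44232283 -0.0670258   0.053     ]
 [ 0.46111866 -0.24695264  0.053     ]
 [ 0.59988461 -0.2372871   0.053     ]
 [ 0.57869332 -0.04668429  0.053     ]]
[[0.41756885 0.09192498 0.02      ]]
top ((286.5, 159.5), (9.0, 3.0), 90.0) (285, 155, 4, 10) [[ 0.60577412 -0.04223222  0.05      ]]
scene ((251.25, 223.75), (14.142135620117188, 9.192387580871582), 45.0) (246, 216, 11, 17) [[ 0.61226037 -0.04292667  0.05      ]]
((327.76654052734375, 188.16046142578125), (26.781360626220703, 14.06021499633789), 55.491477966308594) [[0.56922962 0.30042773 0.008     ]]
```

```bash
cat >> h.py <<'E'
from scipy.spatial.transform import Rotation as Ro
O=np.array([.5107,-.0775]);YAW=np.radians(4.3)
EX=np.array([np.cos(YAW),np.sin(YAW)]);EY=np.array([-EX[1],EX[0]])
def W(x,y): return O+x*EX+y*EY
def loc(p): d=np.array(p[:2])-O;return d@EX,d@EY
def go(p,ydeg=None,pos=None,tyd=None):
    """print shift/turn (tool axes) to reach world p with tool y at ydeg, pointing down"""
    s=monitor.observe();q=s['tcp_rot'];R=Ro.from_quat([q[1],q[2],q[3],q[0]])
    pos=s['tool_pos'] if pos is None else pos
    sh=R.inv().apply(np.array(p)-pos)
    y=R.as_matrix()[:,1];cur=np.degrees(np.arctan2(y[1],y[0]))
    if ydeg is None: ydeg=cur
    a=np.radians(ydeg);yy=np.array([np.cos(a),np.sin(a),0]);zz=np.array([0,0,-1.]);T=Ro.from_matrix(np.c_[np.cross(yy,zz),yy,zz])
    tv=np.degrees((R.inv()*T).as_rotvec())
    print("t",round(s['t'],2),"pos",pos.round(4),"loc",np.round(loc(pos),4),"ydeg",cur.round(2),"F",s['wrist_force'].round(1),"gap",round(s['finger_gap'],4),"j",s['joint_pos'].round(2))
    print("shift",sh.round(4),"turn",tv.round(2),"len",np.linalg.norm(sh).round(3))
E
python3 - <<'E'
from h import *
print(W(.098,.027))
go([*W(.098,.027),.2],94.3)
E
```

```text
[ 0.60639972 -0.04322809]
t 0.1 pos [0.2032 0.6435 0.218 ] loc [-0.2526  0.7421] ydeg 72.48 F [ 0.1 -0.3  0.1] gap 0.093 j [ 1.23  0.12  1.44 -0.    1.58 -0.04]
shift [-0.5913 -0.5335  0.0185] turn [-6.000e-02 -1.000e-02 -2.182e+01] len 0.797
```

Request:
carry_out --pt "0.14 -0.591 -0.533 0.018 0 0 -21.8" --pt "0.14 -0.591 -0.533 0.018 0 0 -21.8" --pt "0.14 -0.591 -0.533 0.018 0 0 -21.8" --pt "0.14 -0.591 -0.533 0.018 0 0 -21.8" --pt "0.14 -0.591 -0.533 0.018 0 0 -21.8"

```text
t: 0.52
tool_pos: [0.3091, 0.4623, 0.2134]
tcp_rot: [-0.0, -0.038, 0.999, -0.0]
wrist_force: [0.6, 0.0, 0.5]
finger_gap: 0.0642
```

```bash
python3 - <<'E'
from h import *
go([*W(.098,.027),.2],94.3)
E
```

```text
t 0.52 pos [0.3091 0.4623 0.2134] loc [-0.1606  0.5534] ydeg 94.38 F [0.6 0.  0.5] gap 0.0642 j [ 0.94 -0.14  1.71 -0.    1.58 -0.71]
shift [-0.2578 -0.5267  0.0136] turn [-0.02 -0.02  0.08] len 0.587
```

Request:
carry_out --pt "0.14 -0.258 -0.527 0.012 0 0 0" --pt "0.14 -0.258 -0.527 0.012 0 0 0" --pt "0.14 -0.258 -0.527 0.012 0 0 0" --pt "0.14 -0.258 -0.527 0.012 0 0 0" --pt "0.14 -0.258 -0.527 0.012 0 0 0"

```text
t: 0.93
tool_pos: [0.4144, 0.2825, 0.2096]
tcp_rot: [0.0, -0.037, 0.999, 0.0]
wrist_force: [0.2, 0.3, -0.1]
finger_gap: 0.0404
```

Request:
carry_out --pt "0.14 -0.166 -0.34 0.008 0 0 0" --pt "0.14 -0.166 -0.34 0.008 0 0 0" --pt "0.14 -0.166 -0.34 0.008 0 0 0" --pt "0.14 -0.166 -0.34 0.008 0 0 0" --pt "0.14 -0.166 -0.34 0.008 0 0 0"

```text
t: 1.35
tool_pos: [0.5196, 0.1025, 0.2052]
tcp_rot: [0.0, -0.037, 0.999, 0.0]
wrist_force: [-0.6, 1.6, 0.3]
finger_gap: 0.0395
```

Request:
carry_out --pt "0.14 -0.075 -0.153 0.004 0 0 0" --pt "0.14 -0.075 -0.153 0.004 0 0 0" --pt "0.14 -0.075 -0.153 0.004 0 0 0" --pt "0.14 -0.075 -0.153 0.004 0 0 0" --pt "0.14 -0.075 -0.153 0.004 0 0 0"

```text
t: 1.77
tool_pos: [0.607, -0.0474, 0.1999]
tcp_rot: [-0.001, -0.036, 0.999, -0.0]
wrist_force: [-0.1, 0.4, -0.0]
finger_gap: 0.04
```

```bash
python3 - <<'E'
from h import *
go([*W(.098,.027),.12],94.3)
im=snap("top","t1");save(im,"t1c",(170,120,360,260),4)
im=snap("scene","s1");save(im,"s1c",(160,130,350,270),4)
go([*W(.098,.027),.12],94.3)
E
```

```text
t 1.77 pos [ 0.607  -0.0474  0.1999] loc [0.0983 0.0228] ydeg 94.08 F [-0.1  0.4 -0. ] gap 0.04 j [-0.12 -0.02  1.61 -0.    1.55 -1.76]
shift [0.0002 0.0043 0.0799] turn [-0.05 -0.08 -0.22] len 0.08
t 1.87 pos [ 0.6055 -0.0438  0.2003] loc [0.097  0.0265] ydeg 94.14 F [0.  0.9 1. ] gap 0.0397 j [-0.11 -0.02  1.62  0.    1.55 -1.76]
shift [-0.0011  0.0005  0.0803] turn [ 0.02 -0.09 -0.16] len 0.08
```

View pics/s1c.png

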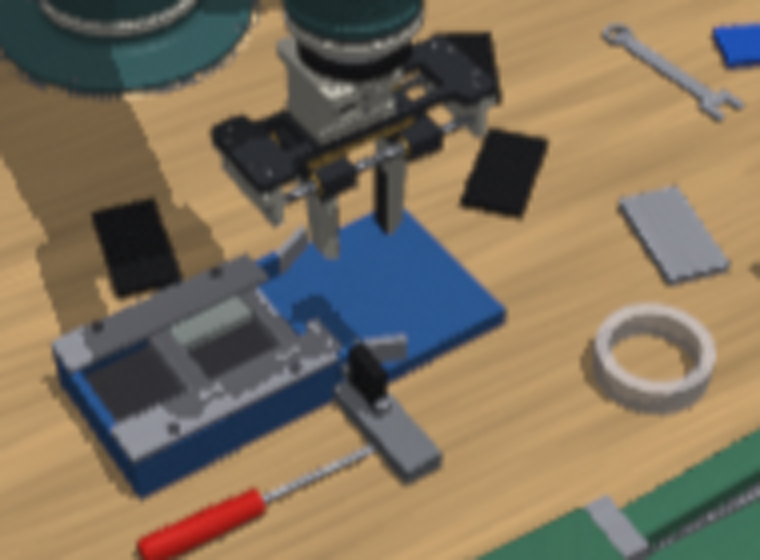

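Request:
carry_out --pt "0.14 -0.001 0 0.04 0 0 0" --pt "0.14 -0.001 0 0.08 0 0 0" --pt "0.14 -0.001 0 0.12 0 0 0" --pt "0.14 -0.001 0 0.145 0 0 0" --pt "0.14 -0.001 0 0.158 0 0 0"

```text
t: 2.28
tool_pos: [0.6041, -0.0408, 0.0396]
tcp_rot: [-0.002, -0.038, 0.999, 0.0]
wrist_force: [-0.2, 0.0, -0.2]
finger_gap: 0.0399
```

```bash
python3 - <<'E'
from h import *
im=snap("scene","s2");save(im,"s2c",(210,170,305,245),8)
go([*W(.098,.027),.042],94.3)
E
```

```text
t 2.33 pos [ 0.604  -0.0409  0.0389] loc [0.0958 0.0295] ydeg 94.34 F [-0.2 -0.3 -2.4] gap 0.0402 j [-0.11  0.08  1.78  0.    1.29 -1.76]
shift [-0.0022 -0.0025 -0.0031] turn [ 0.06 -0.29  0.04] len 0.005
```

View pics/s2c.png

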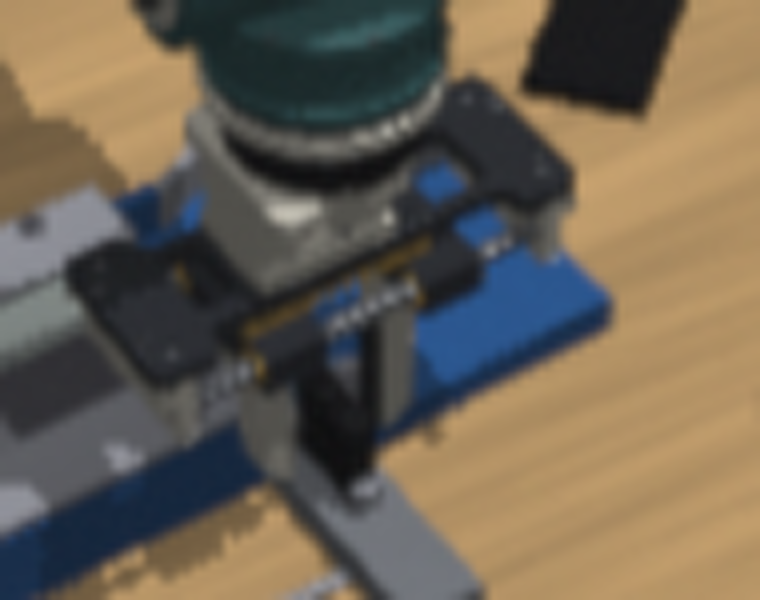

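Request:
carry_out --pt "0.14 -0.003 -0.002 -0.003 0 0 0" --pt "1 -0.003 -0.002 -0.003 0 0 0" --pt "1 -0.003 -0.002 -0.003 0 0 0" --pt "1 -0.003 -0.002 -0.003 0 0 0" --pt "1 -0.003 -0.002 -0.003 0 0 0"

```text
t: 2.75
tool_pos: [0.6102, -0.0416, 0.0482]
tcp_rot: [0.001, -0.037, 0.999, 0.003]
wrist_force: [-3.0, 40.1, 10.9]
finger_gap: 0.0186
```

Request:
carry_out --pt "1 0 0 0 0 0 0" --pt "1 0 0 0 0 0 0" --pt "1 0 0 0 0 0 0"

```text
t: 3.0
tool_pos: [0.61, -0.0393, 0.0482]
tcp_rot: [0.001, -0.038, 0.999, 0.004]
wrist_force: [-4.1, 38.8, 12.0]
finger_gap: 0.0137
```

```bash
python3 - <<'E'
from h import *
s=monitor.observe();p=s['tool_pos']
go([*(p[:2]+.06*EX),p[2]])
E
```

```text
t 3.0 pos [ 0.61   -0.0393  0.0482] loc [0.1019 0.0306] ydeg 94.35 F [-4.1 38.8 12. ] gap 0.0137 j [-0.11  0.08  1.77  0.01  1.3  -1.76]
shift [-0.06   -0.0001  0.0001] turn [ 0.47  0.14 -0.  ] len 0.06
```

Request:
carry_out --pt "1 0 0.002 -0.001 0 0 0" --pt "1 0 0.004 -0.001 0 0 0" --pt "1 0 0.004 -0.001 0 0 0"

```text
t: 3.25
tool_pos: [0.6095, -0.0389, 0.0483]
tcp_rot: [0.001, -0.038, 0.999, 0.001]
wrist_force: [-0.2, 9.9, 2.3]
finger_gap: 0.014
```

Request:
carry_out --pt "1 -0.015 0.001 0 0 0 0" --pt "1 -0.03 0.001 0 0 0 0" --pt "1 -0.045 0.001 0 0 0 0" --pt "1 -0.056 0.001 0 0 0 0" --pt "1 -0.062 0.001 0 0 0 0"

```text
t: 3.67
tool_pos: [0.6687, -0.0341, 0.0473]
tcp_rot: [-0.004, -0.037, 0.999, 0.001]
wrist_force: [-38.8, 3.1, 15.7]
finger_gap: 0.0144
```

Request:
carry_out --pt "1 0 0 0 0 0 0" --pt "1 0 0 0 0 0 0"

```text
t: 3.83
tool_pos: [0.6689, -0.0341, 0.0474]
tcp_rot: [-0.003, -0.037, 0.999, 0.001]
wrist_force: [-21.4, 5.1, 7.3]
finger_gap: 0.0137
```

```bash
python3 - <<'E'
from h import *
s=monitor.observe();p=s['tool_pos']
go([*W(.16,.0306),p[2]])
im=snap("top","t3");save(im,"t3c",(240,120,350,210),7)
E
```

```text
t 3.83 pos [ 0.6689 -0.0341  0.0474] loc [0.161  0.0314] ydeg 94.29 F [-21.4   5.1   7.3] gap 0.0137 j [-0.09  0.2   1.63  0.    1.32 -1.73]
shift [ 0.001  -0.0008  0.    ] turn [ 0.08 -0.33  0.  ] len 0.001
```

View pics/t3c.png

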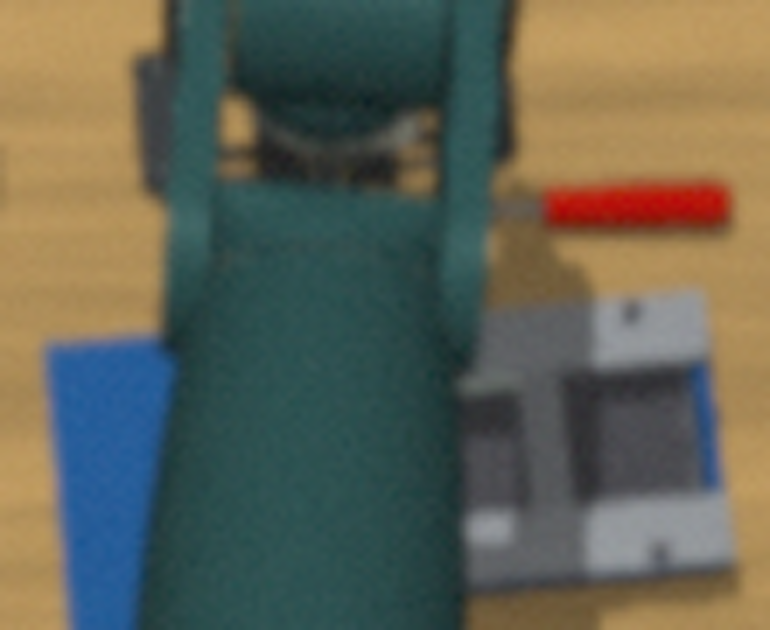

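Request:
carry_out --pt "0.3 0.001 0 0 0 0 0" --pt "0.3 0.001 0 0 0 0 0" --pt "0.3 0.001 0 0 0 0 0"

```text
t: 4.13
tool_pos: [0.6702, -0.0348, 0.0479]
tcp_rot: [0.001, -0.037, 0.999, -0.0]
wrist_force: [-0.0, 0.3, -0.4]
finger_gap: 0.0291
```

Request:
carry_out --pt "0.3 0 0 -0.03 0 0 0" --pt "0.3 0 0 -0.07 0 0 0" --pt "0.3 0 0 -0.11 0 0 0" --pt "0.3 0 0 -0.15 0 0 0"

```text
t: 4.47
tool_pos: [0.6697, -0.0347, 0.1994]
tcp_rot: [0.0, -0.037, 0.999, -0.0]
wrist_force: [0.8, -0.5, 0.1]
finger_gap: 0.0324
```

```bash
python3 - <<'E'
from h import *
sp=np.array([.5655,.2995])
go([*sp,.19],78.8)
im=snap("scene","s4");save(im,"s4c",(160,130,350,270),4)
E
```

```text
t 4.47 pos [ 0.6697 -0.0347  0.1994] loc [0.1618 0.0307] ydeg 94.27 F [ 0.8 -0.5  0.1] gap 0.0324 j [-0.09  0.11  1.48 -0.    1.55 -1.74]
shift [0.079  0.3411 0.0093] turn [-1.000e-02  2.000e-02  1.547e+01] len 0.35
```

View pics/s4c.png

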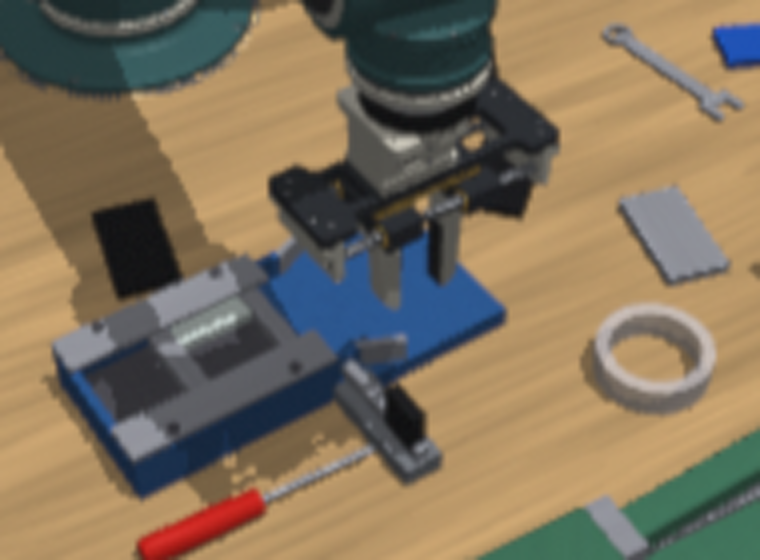

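Request:
carry_out --pt "-1 0.079 0.341 0.009 0 0 15.5" --pt "-1 0.079 0.341 0.009 0 0 15.5" --pt "-1 0.079 0.341 0.009 0 0 15.5" --pt "-1 0.079 0.341 0.009 0 0 15.5" --pt "-1 0.079 0.341 0.009 0 0 15.5"

```text
t: 4.93
tool_pos: [0.6075, 0.165, 0.1922]
tcp_rot: [0.001, 0.098, 0.995, 0.0]
wrist_force: [1.8, 0.6, 0.5]
finger_gap: 0.0608
```

```bash
python3 - <<'E'
from h import *
sp=np.array([.5655,.2995])
go([*sp,.12],78.8)
E
```

```text
t 4.93 pos [0.6075 0.165  0.1922] loc [0.1147 0.2346] ydeg 78.73 F [1.8 0.6 0.5] gap 0.0608 j [ 0.22  0.03  1.58 -0.    1.54 -1.15]
shift [0.0675 0.1237 0.0722] turn [ 0.02  0.06 -0.07] len 0.158
```

Request:
carry_out --pt "-1 0.066 0.12 0.07 0 0 0" --pt "-1 0.066 0.12 0.07 0 0 0" --pt "-1 0.066 0.12 0.07 0 0 0" --pt "-1 0.066 0.12 0.07 0 0 0" --pt "-1 0.066 0.12 0.07 0 0 0"

```text
t: 5.35
tool_pos: [0.5643, 0.2975, 0.1187]
tcp_rot: [-0.002, 0.096, 0.995, -0.0]
wrist_force: [0.4, -0.9, 0.2]
finger_gap: 0.0916
```

Request:
carry_out --pt "-1 0 0 0 0 0 0"

```text
t: 5.43
tool_pos: [0.5661, 0.295, 0.1212]
tcp_rot: [-0.0, 0.097, 0.995, -0.0]
wrist_force: [0.7, -0.3, 0.9]
finger_gap: 0.0925
```

```bash
python3 - <<'E'
from h import *
sp=np.array([.5655,.2995])
go([*sp,.004],78.8)
im=snap("scene","s5");save(im,"s5c",(270,110,390,220),6)
E
```

```text
t 5.43 pos [0.5661 0.295  0.1212] loc [0.0832 0.3673] ydeg 78.89 F [ 0.7 -0.3  0.9] gap 0.0925 j [ 0.44  0.08  1.64 -0.    1.42 -0.94]
shift [0.0014 0.0043 0.1172] turn [-0.04 -0.04  0.09] len 0.117
```

View pics/s5c.png

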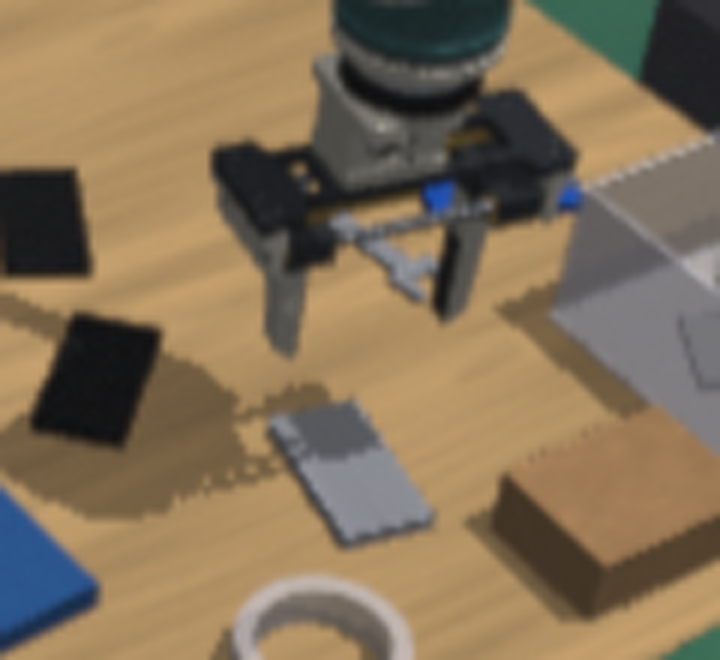

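Request:
carry_out --pt "-1 0.001 0.004 0.035 0 0 0" --pt "-1 0.001 0.004 0.07 0 0 0" --pt "-1 0.001 0.004 0.1 0 0 0" --pt "-1 0.001 0.004 0.111 0 0 0" --pt "-1 0.001 0.004 0.111 0 0 0"

```text
t: 5.9
tool_pos: [0.5661, 0.2968, 0.009]
tcp_rot: [-0.001, 0.098, 0.995, -0.001]
wrist_force: [0.5, -0.6, 0.6]
finger_gap: 0.0931
```

```bash
python3 - <<'E'
from h import *
sp=np.array([.5655,.2995])
im=snap("scene","s6");save(im,"s6c",(270,110,390,220),6)
go([*sp,.004],78.8)
E
```

```text
t 5.95 pos [0.567  0.2974 0.0113] loc [0.0842 0.3696] ydeg 78.72 F [0.2 0.5 0.7] gap 0.093 j [ 0.44  0.17  1.73 -0.    1.24 -0.93]
shift [0.0019 0.0018 0.0073] turn [-0.03 -0.02 -0.08] len 0.008
```

View pics/s6c.png

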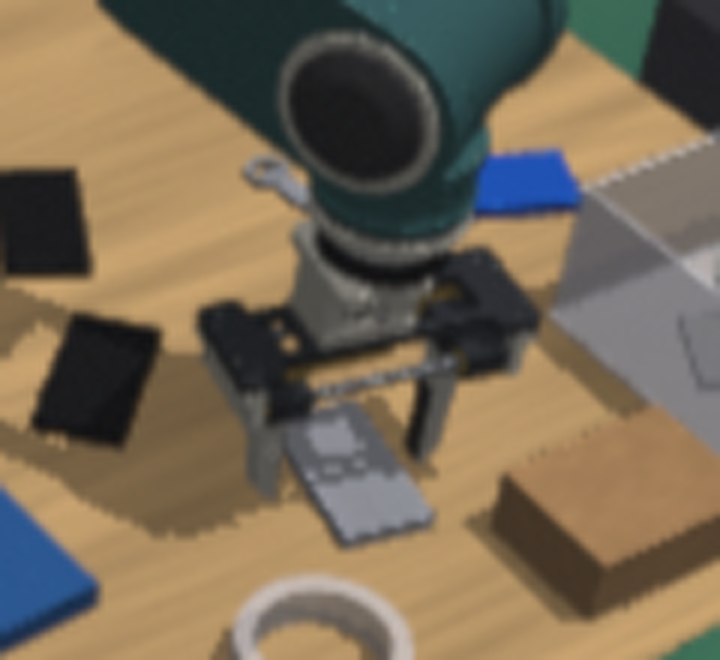

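Request:
carry_out --pt "-1 0.001 0.001 0.005 0 0 0" --pt "0 0.001 0.001 0.005 0 0 0" --pt "1 0.001 0.001 0.005 0 0 0" --pt "1 0.001 0.001 0.005 0 0 0" --pt "1 0.001 0.001 0.005 0 0 0"

```text
t: 6.37
tool_pos: [0.5661, 0.2996, 0.0068]
tcp_rot: [0.0, 0.098, 0.995, 0.0]
wrist_force: [0.4, 0.2, -0.6]
finger_gap: 0.071
```

Request:
carry_out --pt "1 0 0 0 0 0 0" --pt "1 0 0 0 0 0 0" --pt "1 0 0 0 0 0 0"

```text
t: 6.62
tool_pos: [0.566, 0.2998, 0.0065]
tcp_rot: [0.0, 0.098, 0.995, 0.0]
wrist_force: [0.6, 2.6, 4.7]
finger_gap: 0.0593
```

Held at 59.3 mm (plate is 60 mm). Lift and check.

Request:
carry_out --pt "1 0 0 -0.01 0 0 0" --pt "1 0 0 -0.03 0 0 0" --pt "1 0 0 -0.06 0 0 0" --pt "1 0 0 -0.09 0 0 0" --pt "1 0 0 -0.12 0 0 0"

```text
t: 7.03
tool_pos: [0.5652, 0.299, 0.1274]
tcp_rot: [-0.0, 0.098, 0.995, -0.0]
wrist_force: [-0.4, 0.4, -2.8]
finger_gap: 0.0593
```

```bash
python3 - <<'E'
from h import *
im=snap("scene","s7");save(im,"s7c",(270,90,390,200),6)
print(W(0,.125))
go([*W(0,.125),.125],94.3)
E
```

```text
[0.50132766 0.04714814]
t 7.08 pos [0.5671 0.2999 0.1345] loc [0.0846 0.3722] ydeg 78.78 F [0.9 0.3 5.1] gap 0.0594 j [ 0.45  0.07  1.62 -0.    1.44 -0.93]
shift [ 0.0154 -0.2608  0.0085] turn [  0.16   0.33 -15.52] len 0.261
```

View pics/s7c.png

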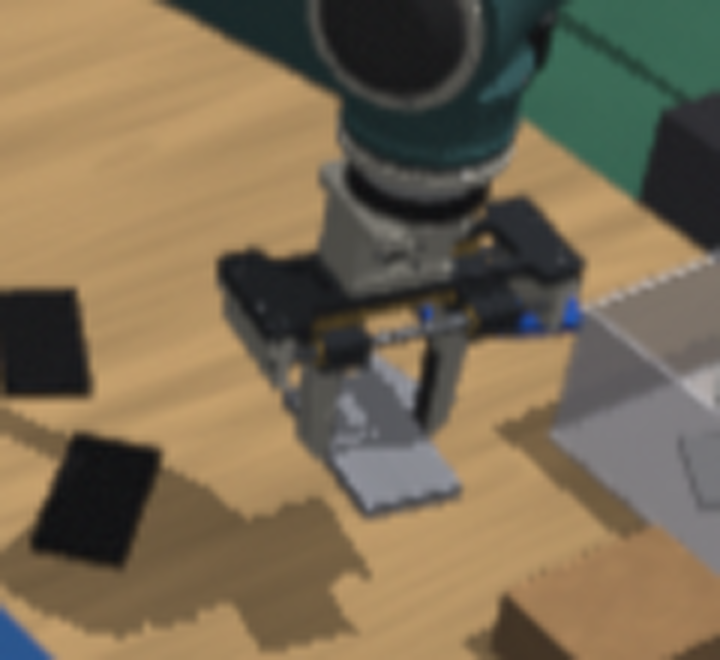

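Request:
carry_out --pt "1 0.015 -0.261 0 0 0 -15.5" --pt "1 0.015 -0.261 0 0 0 -15.5" --pt "1 0.015 -0.261 0 0 0 -15.5" --pt "1 0.015 -0.261 0 0 0 -15.5" --pt "1 0.015 -0.261 0 0 0 -15.5"

```text
t: 7.5
tool_pos: [0.5123, 0.096, 0.1259]
tcp_rot: [-0.0, -0.038, 0.999, -0.0]
wrist_force: [1.0, -0.3, -2.4]
finger_gap: 0.0595
```

```bash
python3 - <<'E'
from h import *
go([*W(0,.125),.125],94.3)
E
```

```text
t 7.5 pos [0.5123 0.096  0.1259] loc [0.0146 0.1729] ydeg 94.32 F [ 1.  -0.3 -2.4] gap 0.0595 j [ 0.14 -0.18  1.88 -0.    1.44 -1.51]
shift [ 0.0146 -0.0479  0.0009] turn [-0.02 -0.03  0.02] len 0.05
```

Request:
carry_out --pt "1 0.0146 -0.046 0.0 0 0 0" --pt "1 0.0146 -0.046 0.0 0 0 0" --pt "1 0.0146 -0.046 0.03 0 0 0" --pt "1 0.0146 -0.046 0.06 0 0 0" --pt "1 0.0146 -0.046 0.075 0 0 0"

```text
t: 7.92
tool_pos: [0.501, 0.0502, 0.0481]
tcp_rot: [-0.001, -0.037, 0.999, -0.0]
wrist_force: [-0.4, 0.8, -3.2]
finger_gap: 0.0594
```

Request:
carry_out --pt "1 0 0 0 0 0 0"

```text
t: 8.0
tool_pos: [0.5003, 0.0505, 0.0475]
tcp_rot: [-0.003, -0.037, 0.999, -0.0]
wrist_force: [-0.5, -0.2, -3.2]
finger_gap: 0.0594
```

```bash
python3 - <<'E'
from h import *
go([*W(0,.125),.025],94.3)
im=snap("scene","s8");save(im,"s8c",(180,130,300,240),6)
go([*W(0,.125),.025],94.3)
E
```

```text
t 8.0 pos [0.5003 0.0505 0.0475] loc [-0.0008  0.1284] ydeg 94.26 F [-0.5 -0.2 -3.2] gap 0.0594 j [ 0.05 -0.16  2.   -0.    1.31 -1.6 ]
shift [-0.0009 -0.0034  0.0225] turn [-0.   -0.32 -0.04] len 0.023
t 8.05 pos [0.5014 0.0507 0.0498] loc [0.0003 0.1285] ydeg 94.28 F [ 0.5 -0.2 -2.1] gap 0.0593 j [ 0.05 -0.16  1.99 -0.    1.31 -1.6 ]
shift [ 0.0003 -0.0035  0.0248] turn [-0.   -0.18 -0.02] len 0.025
```

View pics/s8c.png

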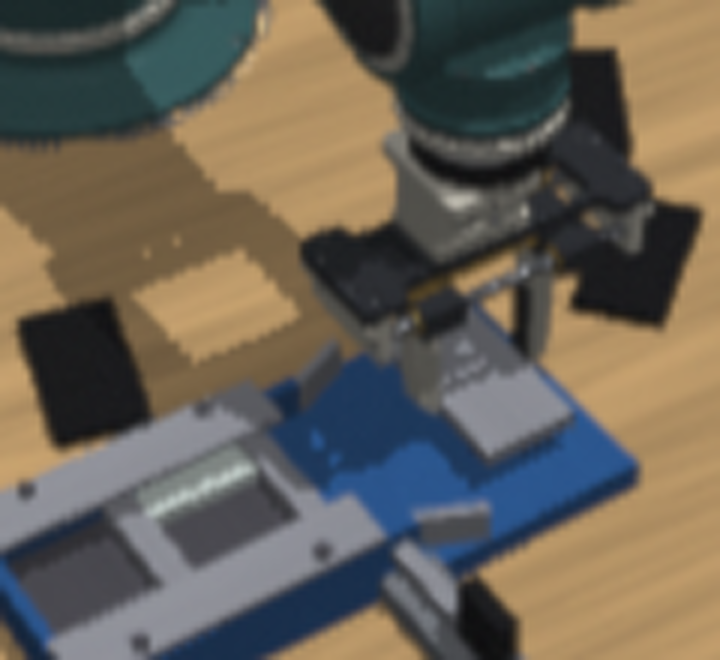

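Request:
carry_out --pt "1 0 -0.002 0.012 0 0 0" --pt "1 0 -0.002 0.018 0 0 0" --pt "1 0 -0.002 0.021 0 0 0" --pt "1 0 -0.002 0.022 0 0 0" --pt "1 0 -0.002 0.022 0 0 0"

```text
t: 8.47
tool_pos: [0.5026, 0.0488, 0.029]
tcp_rot: [0.0, -0.037, 0.999, -0.0]
wrist_force: [-0.1, 0.5, -2.2]
finger_gap: 0.0593
```

Request:
carry_out --pt "1 0 0 0.001 0 0 0" --pt "1 0 0 0.002 0 0 0" --pt "1 0 0 0.003 0 0 0" --pt "1 0 0 0.003 0 0 0"

```text
t: 8.8
tool_pos: [0.5028, 0.0488, 0.0265]
tcp_rot: [0.0, -0.037, 0.999, 0.0]
wrist_force: [-2.5, -0.1, 3.8]
finger_gap: 0.0592
```

Request:
carry_out --pt "-0.2 0 0 0 0 0 0" --pt "-0.7 0 0 0 0 0 0" --pt "-0.7 0 0 0 0 0 0" --pt "-0.7 0 0 0 0 0 0"

```text
t: 9.13
tool_pos: [0.5026, 0.0488, 0.0259]
tcp_rot: [0.0, -0.037, 0.999, -0.0]
wrist_force: [0.6, -0.1, -0.6]
finger_gap: 0.0749
```

Request:
carry_out --pt "-0.7 0 0 -0.03 0 0 0" --pt "-0.7 0 0 -0.07 0 0 0" --pt "-0.7 0 0 -0.1 0 0 0"

```text
t: 9.38
tool_pos: [0.5025, 0.0488, 0.1281]
tcp_rot: [0.0, -0.037, 0.999, -0.0]
wrist_force: [1.1, 1.1, 0.3]
finger_gap: 0.079
```

```bash
python3 - <<'E'
from h import *
im=snap("scene","s9");save(im,"s9c",(180,130,300,240),6)
go([*W(0,.21),.12],94.3)
E
```

```text
t 9.43 pos [0.5047 0.0489 0.1342] loc [0.0034 0.1265] ydeg 94.28 F [0.6 0.3 7. ] gap 0.0786 j [ 0.05 -0.23  1.91  0.    1.45 -1.6 ]
shift [0.0036 0.0835 0.0141] turn [-0.01  0.43 -0.02] len 0.085
```

View pics/s9c.png

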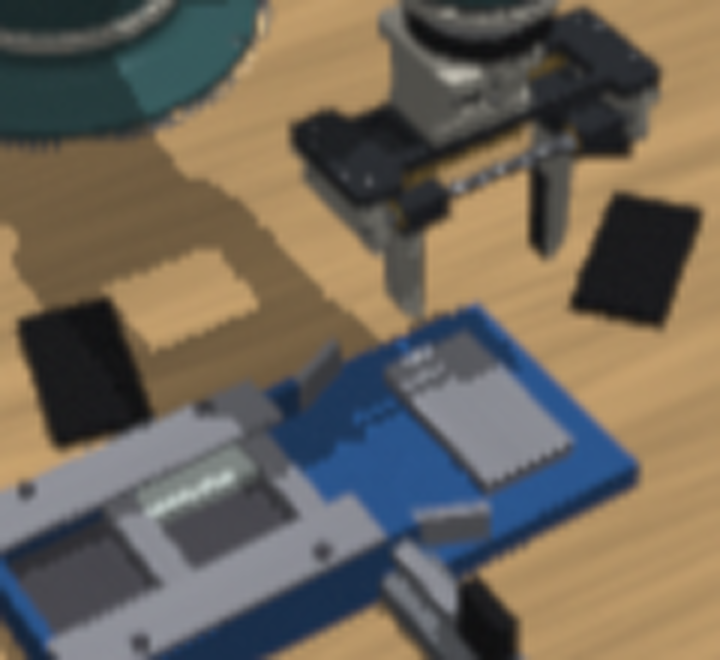

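Request:
carry_out --pt "0.68 0.001 0.056 0 0 0 35" --pt "0.68 0.001 0.056 0 0 0 35" --pt "0.68 0.001 0.056 0 0 0 35" --pt "0.68 0.001 0.056 0 0 0 35" --pt "0.68 0.001 0.056 0 0 0 35"

```text
t: 9.85
tool_pos: [0.4973, 0.105, 0.1256]
tcp_rot: [-0.0, 0.267, 0.964, -0.0]
wrist_force: [1.1, 0.2, -0.4]
finger_gap: 0.0501
```

Request:
carry_out --pt "0.68 0 0 0 0 0 35" --pt "0.68 0 0 0 0 0 35" --pt "0.68 0 0 0 0 0 35" --pt "0.68 0 0 0 0 0 35" --pt "0.68 0 0 0 0 0 35"

```text
t: 10.27
tool_pos: [0.4974, 0.1046, 0.1256]
tcp_rot: [-0.0, 0.545, 0.838, -0.0]
wrist_force: [-0.3, 0.7, 0.2]
finger_gap: 0.0173
```

Request:
carry_out --pt "0.68 0 0 0 0 0 20" --pt "0.68 0 0 0 0 0 20" --pt "0.68 0 0 0 0 0 20" --pt "0.68 0 0 0 0 0 20"

```text
t: 10.6
tool_pos: [0.4974, 0.1045, 0.1256]
tcp_rot: [-0.0, 0.682, 0.731, -0.0]
wrist_force: [0.6, -0.2, 0.5]
finger_gap: 0.015
```

```bash
python3 - <<'E'
from h import *
im=snap("top","ta");save(im,"tac",(240,150,350,220),7)
im=snap("scene","sa");save(im,"sac",(180,110,300,220),6)
go([*W(0,.178),.03],4.3)
E
```

```text
t 10.7 pos [0.4974 0.1045 0.1257] loc [0.0003 0.1825] ydeg 4.52 F [-0.3  0.6  0.1] gap 0.0147 j [ 0.16 -0.21  1.91 -0.    1.44  0.08]
shift [-0.0045 -0.0004  0.0957] turn [-0.01  0.    0.22] len 0.096
```

View pics/sac.png

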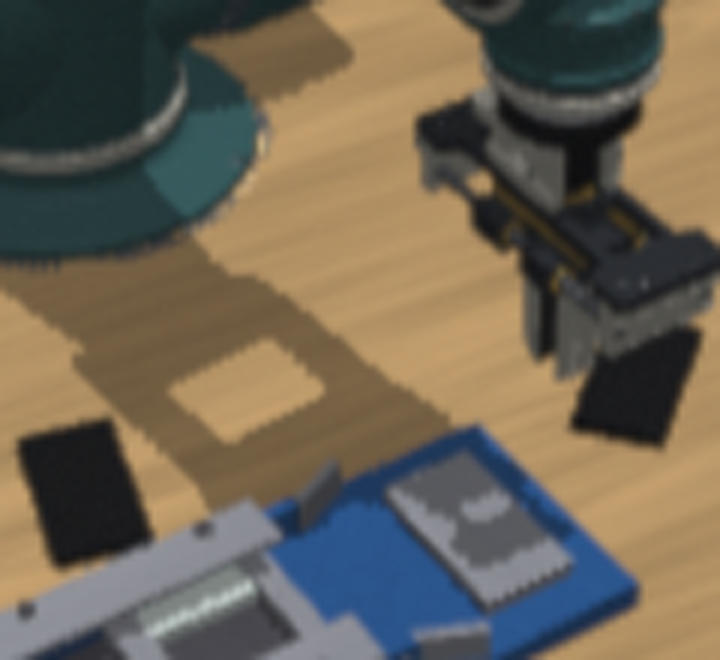

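View pics/tac.png

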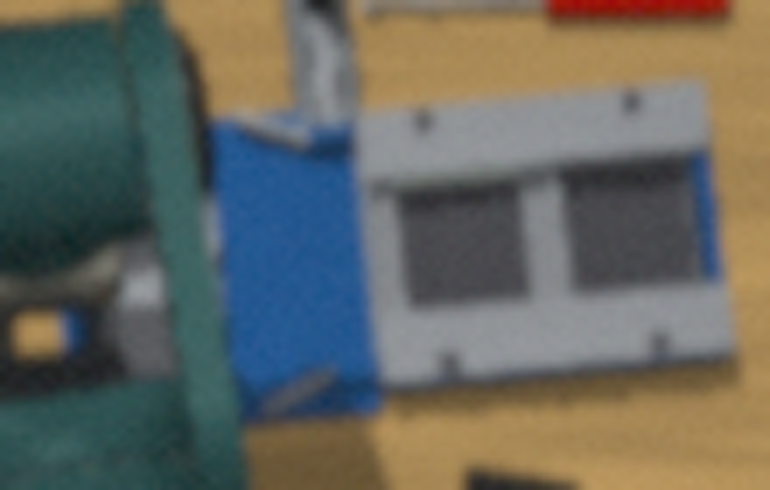

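Request:
carry_out --pt "0.68 -0.003 0 0.03 0 0 0.2" --pt "0.68 -0.003 0 0.06 0 0 0.2" --pt "0.68 -0.003 0 0.085 0 0 0.2" --pt "0.68 -0.003 0 0.094 0 0 0.2" --pt "0.68 -0.003 0 0.094 0 0 0.2"

```text
t: 11.12
tool_pos: [0.4965, 0.1013, 0.0299]
tcp_rot: [-0.001, 0.68, 0.733, -0.001]
wrist_force: [0.1, -0.1, -1.2]
finger_gap: 0.0147
```

```bash
python3 - <<'E'
from h import *
im=snap("scene","sb");save(im,"sbc",(200,130,320,240),6)
go([*W(0,.178),.03],4.3)
E
```

```text
t 11.17 pos [0.4974 0.1015 0.0318] loc [0.0002 0.1795] ydeg 4.21 F [0.1 0.6 0.7] gap 0.0148 j [ 0.15 -0.14  2.    0.    1.28  0.08]
shift [-0.0015 -0.0002  0.0018] turn [-0.07  0.01 -0.09] len 0.002
```

View pics/sbc.png

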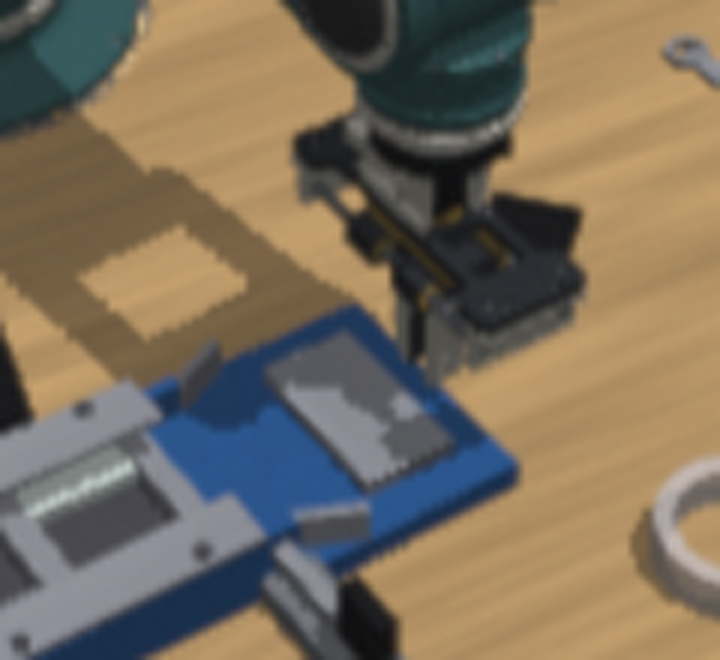

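Request:
carry_out --pt "0.68 -0.004 0 0.002 0 0 0" --pt "0.68 -0.008 0 0.004 0 0 0" --pt "0.68 -0.012 0 0.004 0 0 0" --pt "0.68 -0.016 0 0.004 0 0 0" --pt "0.68 -0.02 0 0.004 0 0 0"

```text
t: 11.58
tool_pos: [0.4995, 0.0813, 0.0288]
tcp_rot: [0.0, 0.681, 0.732, 0.001]
wrist_force: [-1.4, 3.7, 3.1]
finger_gap: 0.015
```

```bash
python3 - <<'E'
from h import *
go([*W(0,.1),.027],4.3)
E
```

```text
t 11.58 pos [0.4995 0.0813 0.0288] loc [0.0007 0.1592] ydeg 4.1 F [-1.4  3.7  3.1] gap 0.015 j [ 0.11 -0.14  2.01  0.    1.27  0.04]
shift [-0.0592 -0.0005  0.0017] turn [ 0.07 -0.03 -0.2 ] len 0.059
```

Request:
carry_out --pt "0.68 -0.01 0 0.001 0 0 0" --pt "0.68 -0.02 0 0.001 0 0 0" --pt "0.68 -0.03 0 0.001 0 0 0" --pt "0.68 -0.04 0 0.001 0 0 0" --pt "0.68 -0.05 0 0.001 0 0 0"

```text
t: 12.0
tool_pos: [0.5027, 0.0306, 0.0271]
tcp_rot: [0.0, 0.681, 0.732, 0.0]
wrist_force: [0.1, 3.9, 3.4]
finger_gap: 0.0147
```

```bash
python3 - <<'E'
from h import *
im=snap("scene","sd");save(im,"sdc",(180,140,300,250),6)
go([*W(0,.06),.0275],4.3)
E
```

```text
t 12.05 pos [0.5027 0.0293 0.027 ] loc [1.000e-04 1.071e-01] ydeg 4.07 F [-0.4  0.3 -0.1] gap 0.015 j [ 0.01 -0.14  2.02 -0.    1.27 -0.06]
shift [-0.0471  0.0001 -0.0005] turn [-0.    0.05 -0.23] len 0.047
```

View pics/sdc.png

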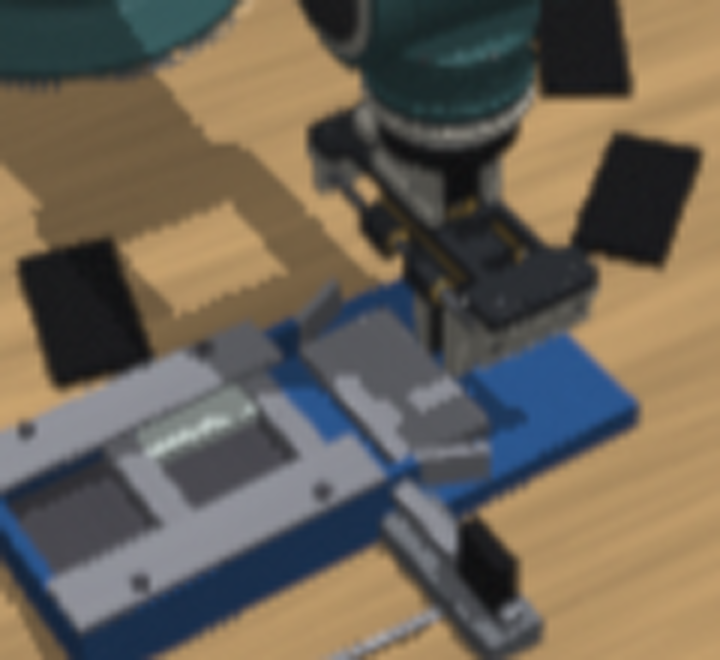

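Request:
carry_out --pt "0.68 -0.01 0 0 0 0 0" --pt "0.68 -0.02 0 0 0 0 0" --pt "0.68 -0.03 0 0 0 0 0" --pt "0.68 -0.04 0 0 0 0 0" --pt "0.68 -0.05 0 0 0 0 0"

```text
t: 12.47
tool_pos: [0.5061, -0.0193, 0.0267]
tcp_rot: [-0.0, 0.681, 0.732, -0.0]
wrist_force: [0.1, 1.8, -0.3]
finger_gap: 0.0151
```

```bash
python3 - <<'E'
from h import *
im=snap("scene","se");save(im,"sec",(180,140,300,250),6)
go([*W(0,.01),.028],4.3)
E
```

```text
t 12.52 pos [ 0.5063 -0.0205  0.0268] loc [-0.0001  0.0572] ydeg 4.08 F [ 0.  -0.  -0.2] gap 0.0146 j [-0.09 -0.13  2.01 -0.    1.27 -0.16]
shift [-0.0472  0.0003 -0.0011] turn [-0.02  0.05 -0.22] len 0.047
```

View pics/sec.png

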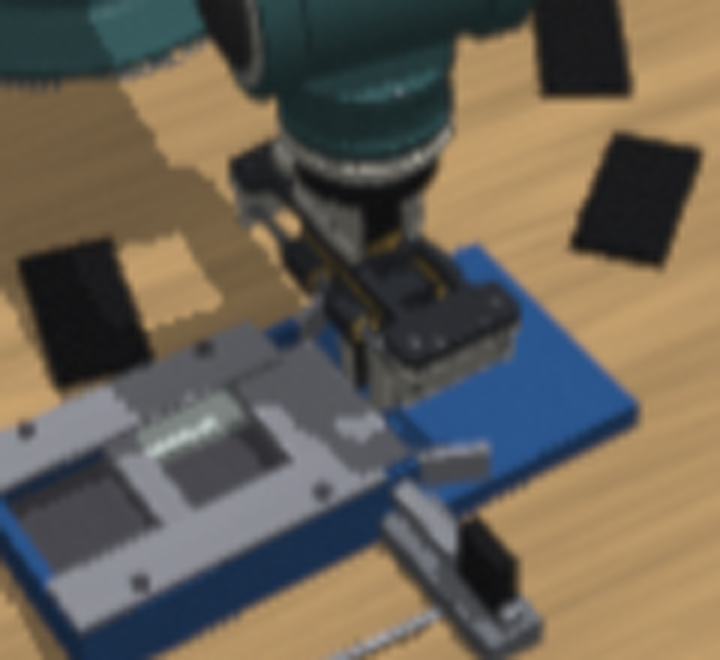

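Request:
carry_out --pt "0.68 -0.01 0 0 0 0 0" --pt "0.68 -0.02 0 0 0 0 0" --pt "0.68 -0.03 0 -0.001 0 0 0" --pt "0.68 -0.038 0 -0.0015 0 0 0" --pt "0.68 -0.045 0 -0.002 0 0 0"

```text
t: 12.93
tool_pos: [0.5098, -0.0639, 0.0295]
tcp_rot: [0.0, 0.681, 0.732, 0.0]
wrist_force: [0.5, 1.3, -0.2]
finger_gap: 0.0148
```

```bash
python3 - <<'E'
from h import *
im=snap("scene","sf");save(im,"sfc",(170,140,290,250),6)
go([*W(0,-.01),.028],4.3)
E
```

```text
t 12.98 pos [ 0.5097 -0.0649  0.0293] loc [-0.0001  0.0126] ydeg 4.09 F [-0.2 -1.3 -0.1] gap 0.0146 j [-0.18 -0.12  1.99 -0.    1.27 -0.25]
shift [-0.0226  0.0002  0.0013] turn [ 0.02  0.05 -0.21] len 0.023
```

View pics/sfc.png

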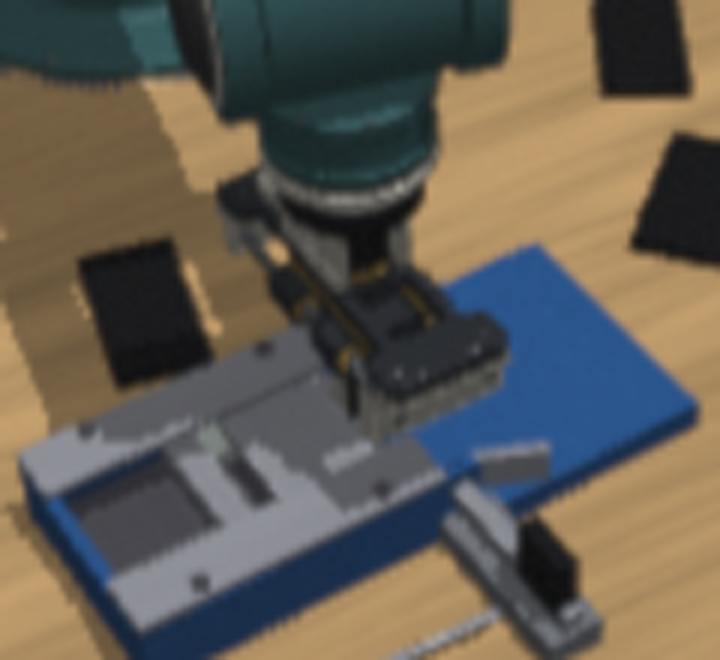

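Request:
carry_out --pt "0.68 -0.008 0 0 0 0 0" --pt "0.68 -0.016 0 0.001 0 0 0" --pt "0.68 -0.024 0 0.001 0 0 0" --pt "0.68 -0.03 0 0.001 0 0 0"

```text
t: 13.32
tool_pos: [0.5116, -0.0937, 0.0279]
tcp_rot: [-0.0, 0.681, 0.732, 0.0]
wrist_force: [-0.4, 3.1, 1.3]
finger_gap: 0.0147
```

```bash
python3 - <<'E'
from h import *
im=snap("scene","sg");save(im,"sgc",(170,140,290,250),6)
go([*W(0,-.04),.028],4.3)
E
```

```text
t 13.37 pos [ 0.5116 -0.0945  0.0278] loc [-0.0003 -0.017 ] ydeg 4.09 F [0.8 0.5 0.2] gap 0.0147 j [-0.23 -0.1   1.98 -0.    1.26 -0.3 ]
shift [-0.023   0.0004 -0.0002] turn [-0.01  0.03 -0.21] len 0.023
```

View pics/sgc.png

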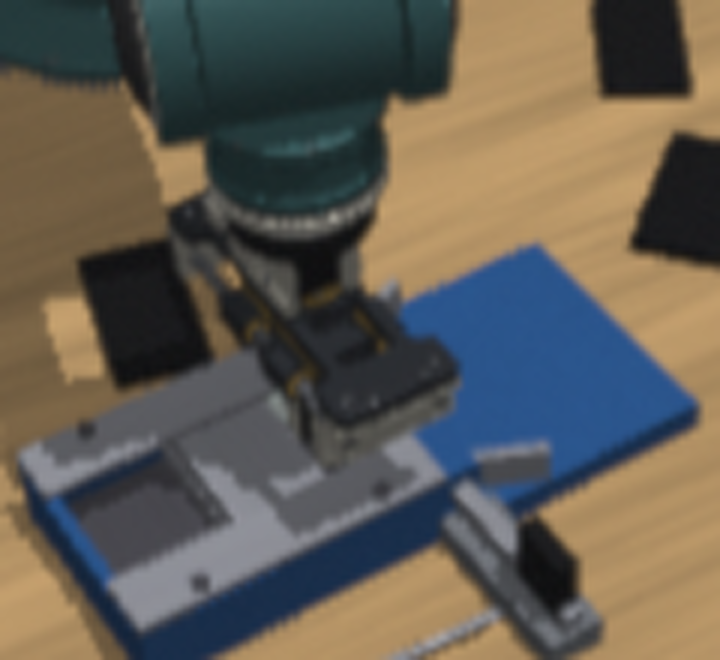

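Request:
carry_out --pt "0.68 -0.008 0 0.001 0 0 0" --pt "0.68 -0.016 0 0.002 0 0 0" --pt "0.68 -0.024 0 0.002 0 0 0" --pt "0.68 -0.03 0 0.002 0 0 0"

```text
t: 13.7
tool_pos: [0.5137, -0.1238, 0.0258]
tcp_rot: [-0.0, 0.681, 0.732, -0.0]
wrist_force: [-0.4, 4.1, 1.9]
finger_gap: 0.0149
```

```bash
python3 - <<'E'
from h import *
im=snap("scene","sh");save(im,"shc",(160,150,280,260),6)
go([*W(0,-.0855),.028],4.3)
E
```

```text
t 13.75 pos [ 0.5137 -0.1245  0.0258] loc [-0.0005 -0.0471] ydeg 4.08 F [-0.   0.6  1.4] gap 0.0146 j [-0.29 -0.08  1.96 -0.    1.26 -0.36]
shift [-0.0384  0.0006 -0.0021] turn [-0.01  0.03 -0.22] len 0.038
```

View pics/shc.png

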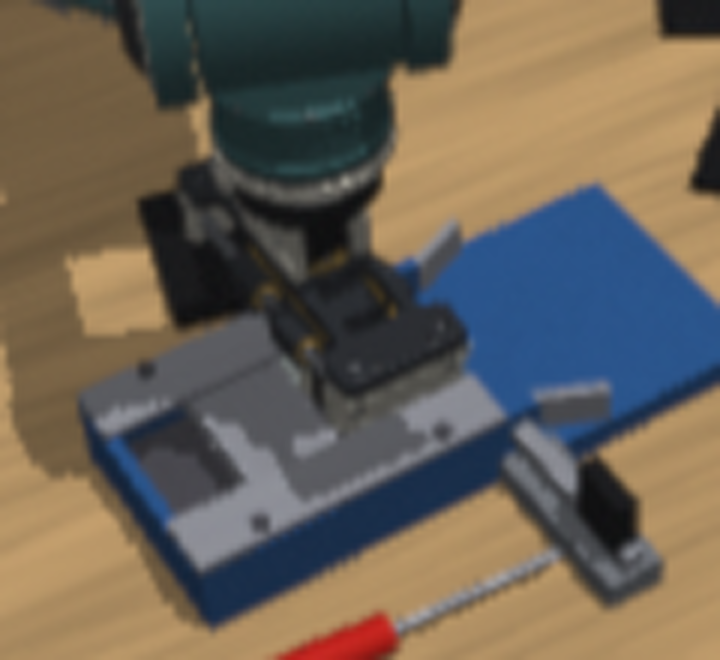

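Request:
carry_out --pt "0.68 -0.006 0 0 0 0 0" --pt "0.68 -0.012 0 -0.001 0 0 0" --pt "0.68 -0.018 0 -0.002 0 0 0" --pt "0.68 -0.024 0 -0.0025 0 0 0"

```text
t: 14.08
tool_pos: [0.5157, -0.147, 0.0289]
tcp_rot: [0.0, 0.681, 0.732, 0.0]
wrist_force: [-0.3, 0.7, -0.2]
finger_gap: 0.0147
```

```bash
python3 - <<'E'
from h import *
im=snap("scene","si");save(im,"sic",(160,150,280,260),6)
go([*W(0,-.0855),.028],4.3)
E
```

```text
t 14.13 pos [ 0.5157 -0.1481  0.0288] loc [-0.0003 -0.0708] ydeg 4.11 F [-0.3 -0.6  1.1] gap 0.015 j [-0.33 -0.07  1.95 -0.    1.26 -0.4 ]
shift [-0.0147  0.0004  0.0008] turn [ 0.02  0.05 -0.19] len 0.015
```

View pics/sic.png

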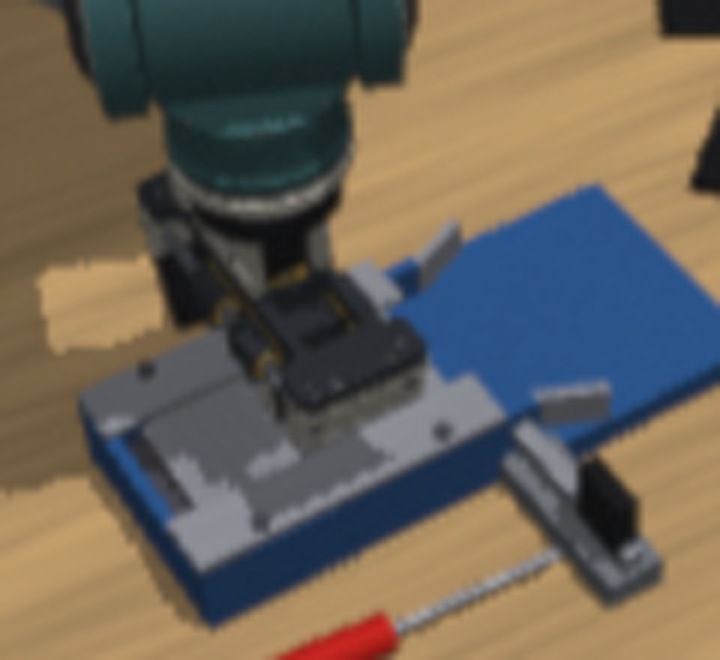

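Request:
carry_out --pt "0.68 -0.004 0 0 0 0 0" --pt "0.68 -0.008 0 0 0 0 0" --pt "0.68 -0.012 0 0 0 0 0" --pt "0.68 -0.015 0 0 0 0 0"

```text
t: 14.47
tool_pos: [0.5164, -0.1623, 0.0283]
tcp_rot: [-0.0, 0.681, 0.732, -0.0]
wrist_force: [0.6, -0.3, 0.1]
finger_gap: 0.0149
```

```bash
python3 - <<'E'
from h import *
im=snap("scene","sj");save(im,"sjc",(160,150,280,260),6)
go([*W(0,-.0855),.028],4.3)
E
```

```text
t 14.52 pos [ 0.5165 -0.1626  0.0283] loc [-0.0006 -0.0853] ydeg 4.09 F [0.7 0.  0.2] gap 0.0151 j [-0.35 -0.06  1.93 -0.    1.26 -0.42]
shift [-0.0002  0.0006  0.0003] turn [-0.01  0.02 -0.21] len 0.001
```

View pics/sjc.png

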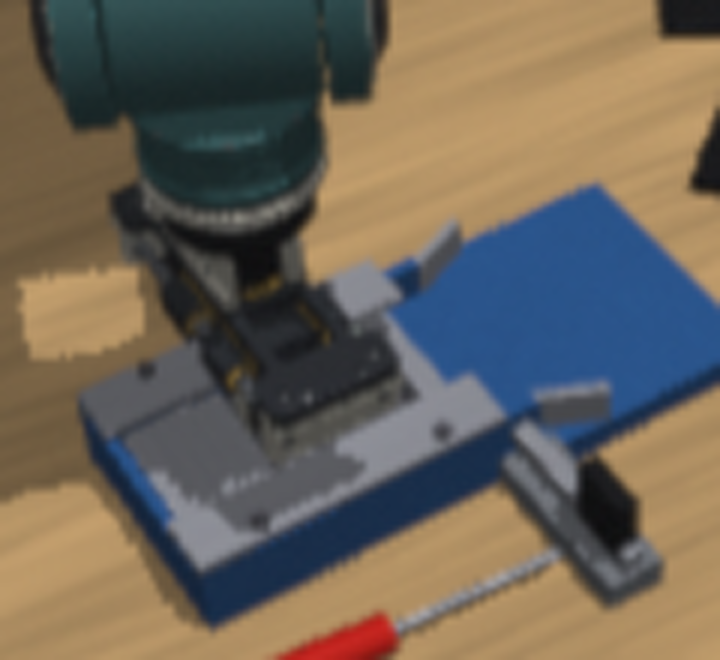

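Request:
carry_out --pt "0.68 -0.002 0 0 0 0 0" --pt "0.68 -0.002 0 0 0 0 0"

```text
t: 14.68
tool_pos: [0.5167, -0.1641, 0.0284]
tcp_rot: [0.0, 0.681, 0.732, -0.0]
wrist_force: [0.4, -0.1, -0.7]
finger_gap: 0.0147
```

Request:
carry_out --pt "0.68 0.006 0 0 0 0 0" --pt "0.68 0.008 0 -0.04 0 0 0" --pt "0.68 0.02 0 -0.08 0 0 0" --pt "0.68 0.06 0 -0.08 0 0 0" --pt "0.68 0.1 0 -0.08 0 0 0"

```text
t: 15.1
tool_pos: [0.5103, -0.0635, 0.1111]
tcp_rot: [0.002, 0.682, 0.731, 0.001]
wrist_force: [1.7, 0.2, -1.2]
finger_gap: 0.0151
```

```bash
python3 - <<'E'
from h import *
im=snap("scene","sk");save(im,"skc",(160,170,260,260),8)
im=snap("top","tk");save(im,"tkc",(240,150,350,220),7)
go([*W(0.1,.1),.12],94.3)
E
```

```text
t 15.2 pos [ 0.5092 -0.0598  0.1091] loc [-0.0002  0.0178] ydeg 4.31 F [ 0.7 -1.3  0.9] gap 0.0147 j [-0.17 -0.19  1.92  0.    1.41 -0.24]
shift [ 0.0822  0.1002 -0.0107] turn [ 9.000e-02  2.000e-02 -8.999e+01] len 0.13
```

View pics/skc.png

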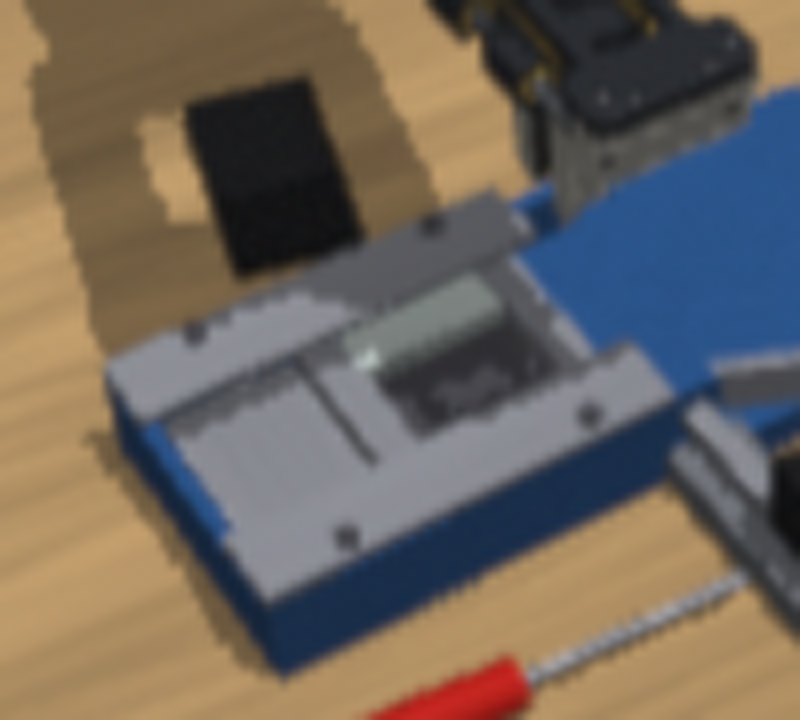

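View pics/tkc.png

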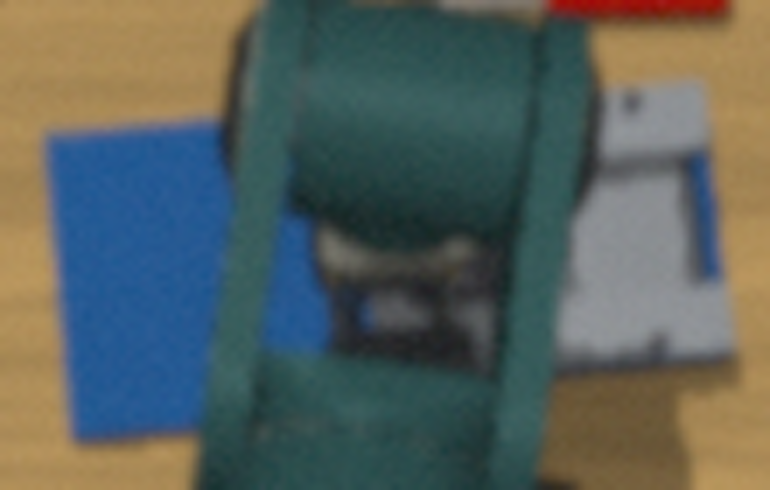

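```bash
python3 - <<'E'
from h import *
def un(U,k,x0,y0): U=np.array(U,float);return (U+.5)/k-.5+[x0,y0]
s=un([[303,365],[365,462],[175,432],[228,525]],8,160,170)
for z in(.022,.037):
  for p in ray("scene",s,z): print(z,np.round(loc(p),4))
t=un([[688,190],[698,280]],7,240,150)
for z in(.022,.037):
  for p in ray("top",t,z): print("top",z,np.round(loc(p),4))
E
```

```text
0.022 [-0.0478 -0.0891]
0.022 [ 0.0132 -0.0928]
0.022 [-0.0442 -0.1497]
0.022 [ 0.0117 -0.1537]
0.037 [-0.035  -0.0941]
0.037 [ 0.025  -0.0977]
0.037 [-0.0314 -0.1537]
0.037 [ 0.0236 -0.1577]
top 0.022 [ 0.0209 -0.1579]
top 0.022 [-0.0277 -0.1578]
top 0.037 [ 0.0185 -0.1555]
top 0.037 [-0.0298 -0.1554]
```

Request:
carry_out --pt "0.68 -0.035 0 0 0 0 0" --pt "0.68 -0.07 0 0 0 0 0" --pt "0.68 -0.105 0 0 0 0 0" --pt "0.68 -0.14 0 0 0 0 0" --pt "0.68 -0.14 0 0 0 0 0"

```text
t: 15.62
tool_pos: [0.5193, -0.2081, 0.1082]
tcp_rot: [0.0, 0.682, 0.731, -0.001]
wrist_force: [0.7, -0.1, 0.4]
finger_gap: 0.015
```

Request:
carry_out --pt "0.68 0 0 0.03 0 0 0" --pt "0.68 0 0 0.055 0 0 0" --pt "0.68 0 0 0.067 0 0 0" --pt "0.68 0 0 0.07 0 0 0" --pt "0.68 0 0 0.07 0 0 0"

```text
t: 16.03
tool_pos: [0.5193, -0.2034, 0.0381]
tcp_rot: [-0.001, 0.681, 0.732, -0.0]
wrist_force: [-0.3, -0.6, 1.0]
finger_gap: 0.0145
```

```bash
python3 - <<'E'
from h import *
go([*W(0,-.122),.03],4.3)
E
```

```text
t 16.03 pos [ 0.5193 -0.2034  0.0381] loc [-0.0008 -0.1262] ydeg 4.12 F [-0.3 -0.6  1. ] gap 0.0145 j [-0.42 -0.03  1.89 -0.    1.28 -0.49]
shift [0.0042 0.0008 0.0081] turn [-0.06 -0.03 -0.18] len 0.009
```

Request:
carry_out --pt "0.68 0 0 0.003 0 0 0" --pt "0.68 0 0 0.006 0 0 0" --pt "0.68 0 0 0.009 0 0 0" --pt "0.68 0 0 0.011 0 0 0" --pt "0.68 0 0 0.013 0 0 0"

```text
t: 16.45
tool_pos: [0.5197, -0.2037, 0.0256]
tcp_rot: [0.0, 0.681, 0.732, 0.0]
wrist_force: [-0.3, -0.0, -0.1]
finger_gap: 0.0149
```

Request:
carry_out --pt "0.68 0 0 0.001 0 0 0" --pt "0.68 0 0 0.002 0 0 0" --pt "0.68 0 0 0.002 0 0 0"

```text
t: 16.7
tool_pos: [0.5195, -0.2037, 0.0233]
tcp_rot: [-0.0, 0.681, 0.732, -0.0]
wrist_force: [-0.1, 0.9, -1.3]
finger_gap: 0.015
```

Request:
carry_out --pt "0.68 0 0 0.001 0 0 0" --pt "0.68 0 0 0.002 0 0 0" --pt "0.68 0 0 0.002 0 0 0"

```text
t: 16.95
tool_pos: [0.5197, -0.2037, 0.0222]
tcp_rot: [0.0, 0.681, 0.732, 0.0]
wrist_force: [-4.6, 0.5, 9.1]
finger_gap: 0.0149
```

Request:
carry_out --pt "0.68 0 0 -0.03 0 0 0" --pt "0.68 0 0 -0.06 0 0 0" --pt "0.68 0 0 -0.1 0 0 0" --pt "0.14 0 0 -0.12 0 0 -7" --pt "0.14 0 0 -0.12 0 0 -14"

```text
t: 17.37
tool_pos: [0.5212, -0.2044, 0.1472]
tcp_rot: [0.004, 0.585, 0.811, 0.001]
wrist_force: [0.2, -0.9, -0.3]
finger_gap: 0.0243
```

```bash
python3 - <<'E'
from h import *
go([*W(.160,.031),.14],94.3)
im=snap("scene","sm");save(im,"smc",(160,170,260,260),8)
E
```

```text
t 17.37 pos [ 0.5212 -0.2044  0.1472] loc [ 0.001  -0.1274] ydeg 18.4 F [ 0.2 -0.9 -0.3] gap 0.0243 j [-0.42 -0.11  1.79 -0.    1.46 -0.74]
shift [0.1149 0.1928 0.0076] turn [ 7.00e-02  4.40e-01 -7.59e+01] len 0.225
```

View pics/smc.png

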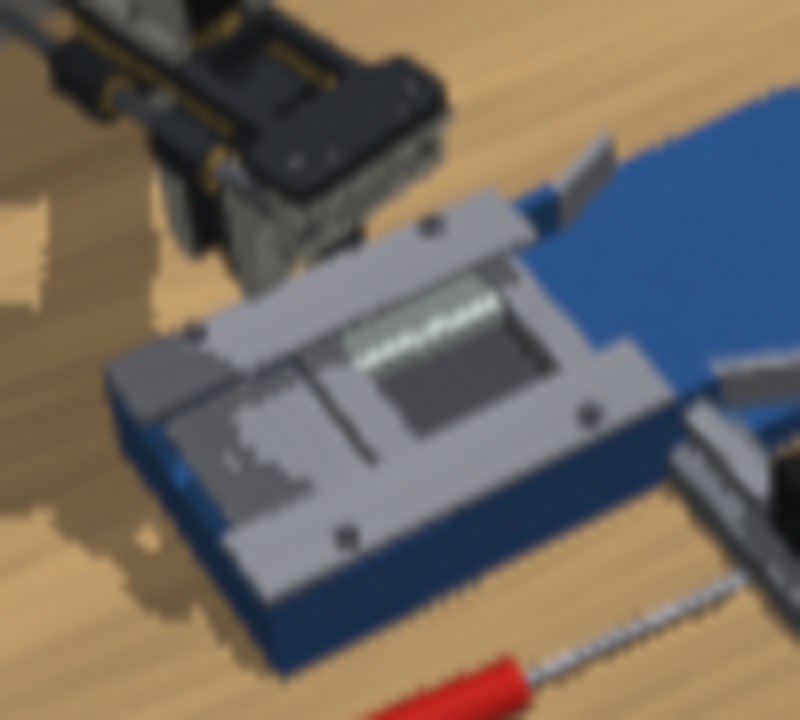

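Plate sits flat in the wide bay (rear-edge gap at crop (340,412); touched top at 22 mm). Now back to the handle.

Request:
carry_out --pt "0.14 0.115 0.193 0.006 0 0 -35" --pt "0.14 0.115 0.193 0.006 0 0 -35" --pt "0.14 0.115 0.193 0.006 0 0 -35" --pt "0.14 0.115 0.193 0.006 0 0 -35" --pt "0.14 0.115 0.193 0.006 0 0 -35"

```text
t: 17.83
tool_pos: [0.6572, -0.045, 0.1349]
tcp_rot: [-0.0, 0.315, 0.949, -0.0]
wrist_force: [1.0, -0.4, 0.8]
finger_gap: 0.0403
```

Request:
carry_out --pt "0.14 0 0 0 0 0 -35" --pt "0.14 0 0 0 0 0 -35" --pt "0.14 0 0 0 0 0 -35" --pt "0.14 0 0 0 0 0 -35" --pt "0.14 0 0 0 0 0 -35"

```text
t: 18.25
tool_pos: [0.6562, -0.0466, 0.1347]
tcp_rot: [-0.001, 0.015, 1.0, 0.0]
wrist_force: [0.5, -0.0, -0.7]
finger_gap: 0.0399
```

Request:
carry_out --pt "0.14 0 0 0 0 0 -6" --pt "0.14 0 0 0 0 0 -6"

```text
t: 18.42
tool_pos: [0.6561, -0.0467, 0.1349]
tcp_rot: [-0.001, -0.037, 0.999, 0.0]
wrist_force: [-0.1, 0.8, 0.2]
finger_gap: 0.0395
```

```bash
python3 - <<'E'
from h import *
go([*W(.160,.031),.048],94.3)
E
```

```text
t 18.42 pos [ 0.6561 -0.0467  0.1349] loc [0.1473 0.0198] ydeg 94.25 F [-0.1  0.8  0.2] gap 0.0395 j [-0.11  0.11  1.58 -0.    1.45 -1.75]
shift [-0.0128  0.0112  0.0869] turn [ 0.01 -0.07 -0.05] len 0.089
```

Request:
carry_out --pt "0.14 -0.013 0.011 0 0 0 0" --pt "0.14 -0.013 0.011 0.03 0 0 0" --pt "0.14 -0.013 0.011 0.06 0 0 0" --pt "0.14 -0.013 0.011 0.08 0 0 0" --pt "0.14 -0.013 0.011 0.085 0 0 0"

```text
t: 18.83
tool_pos: [0.6666, -0.0346, 0.0462]
tcp_rot: [-0.003, -0.033, 0.999, 0.0]
wrist_force: [-0.5, 0.7, -0.7]
finger_gap: 0.0397
```

```bash
python3 - <<'E'
from h import *
im=snap("scene","sn");save(im,"snc",(210,170,305,245),8)
go([*W(.160,.031),.048],94.3)
E
```

```text
t 18.88 pos [ 0.6671 -0.0347  0.0474] loc [0.1592 0.031 ] ydeg 93.85 F [-0.6  1.1 -0.7] gap 0.0402 j [-0.09  0.2   1.63 -0.    1.31 -1.73]
shift [-0.0008  0.     -0.0006] turn [ 0.04 -0.27 -0.45] len 0.001
```

View pics/snc.png

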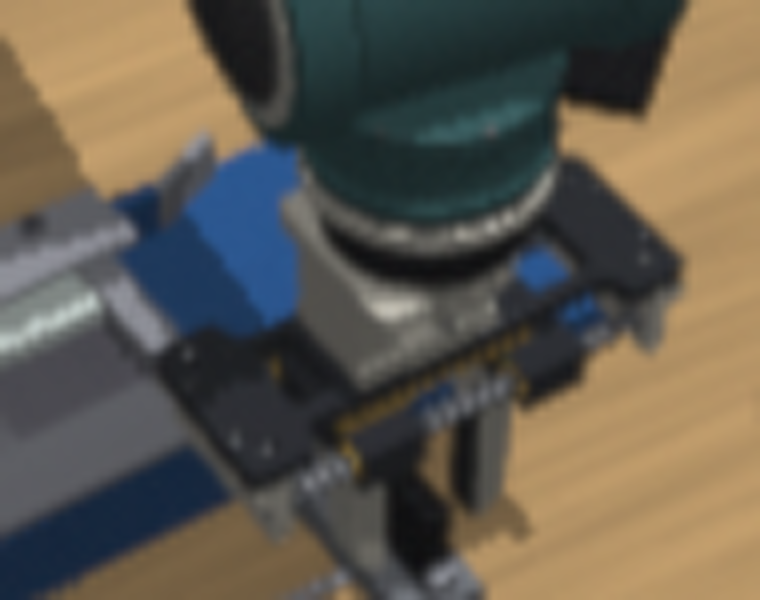

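Request:
carry_out --pt "1 0 0 0 0 0 0" --pt "1 0 0 0 0 0 0" --pt "1 0 0 0 0 0 0" --pt "1 0 0 0 0 0 0" --pt "1 0 0 0 0 0 0"

```text
t: 19.3
tool_pos: [0.6691, -0.034, 0.0522]
tcp_rot: [0.001, -0.036, 0.999, 0.001]
wrist_force: [-1.1, 0.9, 4.1]
finger_gap: 0.0134
```

Request:
carry_out --pt "1 0.015 0 0 0 0 0" --pt "1 0.03 0 0 0 0 0" --pt "1 0.045 0 0 0 0 0" --pt "1 0.056 0 0 0 0 0" --pt "1 0.061 0 0 0 0 0"

```text
t: 19.72
tool_pos: [0.6086, -0.039, 0.0525]
tcp_rot: [0.003, -0.036, 0.999, 0.0]
wrist_force: [43.9, 6.9, -20.7]
finger_gap: 0.0136
```

Request:
carry_out --pt "1 0 0 0 0 0 0" --pt "1 0.001 0 0 0 0 0" --pt "1 0.001 0 0 0 0 0"

```text
t: 19.97
tool_pos: [0.6089, -0.039, 0.0523]
tcp_rot: [0.003, -0.036, 0.999, 0.0]
wrist_force: [15.7, 4.5, -1.4]
finger_gap: 0.0133
```

```bash
python3 - <<'E'
from h import *
go([*W(.10,.031),.048],94.3)
E
```

```text
t 19.97 pos [ 0.6089 -0.039   0.0523] loc [0.1008 0.0311] ydeg 94.1 F [15.7  4.5 -1.4] gap 0.0133 j [-0.11  0.07  1.77  0.    1.3  -1.75]
shift [ 0.0008 -0.0001  0.0043] turn [ 0.    0.35 -0.2 ] len 0.004
```

Request:
carry_out --pt "0.3 -0.001 0 0 0 0 0" --pt "0.3 -0.001 0 0 0 0 0" --pt "0.3 -0.001 0 0 0 0 0"

```text
t: 20.22
tool_pos: [0.6076, -0.0393, 0.0509]
tcp_rot: [-0.0, -0.036, 0.999, -0.0]
wrist_force: [0.1, 0.8, -0.1]
finger_gap: 0.0287
```

Request:
carry_out --pt "0.3 0 0 -0.03 0 0 0" --pt "0.3 0 0 -0.07 0 0 0" --pt "0.3 0 0 -0.11 0 0 0" --pt "0.3 0 0 -0.15 0 0 0"

```text
t: 20.55
tool_pos: [0.6071, -0.0393, 0.2025]
tcp_rot: [-0.0, -0.036, 0.999, -0.0]
wrist_force: [0.5, 0.1, 0.9]
finger_gap: 0.0326
```

Request:
carry_out --pt "0.3 0 0.2 0 0 0 0" --pt "0.3 0 0.2 0 0 0 0" --pt "0.3 0 0.2 0 0 0 0" --pt "0.3 0 0.2 0 0 0 0" --pt "0.3 0 0.2 0 0 0 0"

```text
t: 20.97
tool_pos: [0.5927, 0.1627, 0.201]
tcp_rot: [-0.0, -0.036, 0.999, 0.0]
wrist_force: [-0.2, -0.1, -0.3]
finger_gap: 0.0329
```

Request:
carry_out --pt "0.3 0.1 0.17 0 0 0 0" --pt "0.3 0.1 0.17 0 0 0 0" --pt "0.3 0.1 0.17 0 0 0 0" --pt "0.3 0.1 0.17 0 0 0 0" --pt "0.3 0.1 0.17 0 0 0 0"

```text
t: 21.38
tool_pos: [0.4795, 0.3246, 0.201]
tcp_rot: [-0.0, -0.036, 0.999, 0.0]
wrist_force: [0.9, -0.1, 0.5]
finger_gap: 0.032
```

```bash
python3 - <<'E'
from h import *
im=snap("scene","sz");save(im,"szc",(160,150,280,250),6)
save(im,"szf")
im=snap("top","tz");save(im,"tzc",(170,120,360,260),4)
go([*W(.10,.031),.048],94.3)
a=cv2.imread("pics/top0.png");d=cv2.absdiff(a,im).max(2);print([cv2.boundingRect(c) for c in cv2.findContours((d>60).astype(np.uint8),0,2)[0] if cv2.contourArea(c)>6])
E
```

```text
t 21.48 pos [0.4791 0.3255 0.201 ] loc [-0.0013  0.4042] ydeg 94.31 F [ 1.  -0.1  0.2] gap 0.0324 j [ 0.55 -0.09  1.68  0.    1.55 -1.09]
shift [-0.1013 -0.3733  0.1527] turn [ 0.03 -0.03  0.01] len 0.416
[(286, 374, 5, 6), (211, 374, 11, 10), (313, 350, 20, 34), (262, 326, 29, 10), (231, 325, 27, 17), (259, 316, 12, 8), (266, 311, 8, 5), (35, 303, 9, 5), (279, 301, 13, 6), (20, 296, 16, 9), (64, 284, 5, 6), (23, 261, 18, 32), (68, 258, 158, 114), (36, 249, 13, 11), (321, 175, 17, 16), (130, 156, 134, 165), (164, 145, 16, 8)]
```

View pics/szc.png

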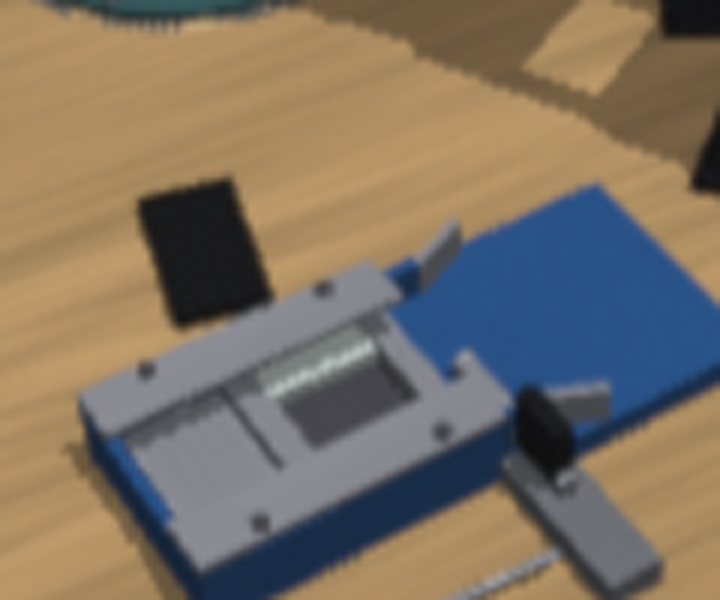

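View pics/tzc.png

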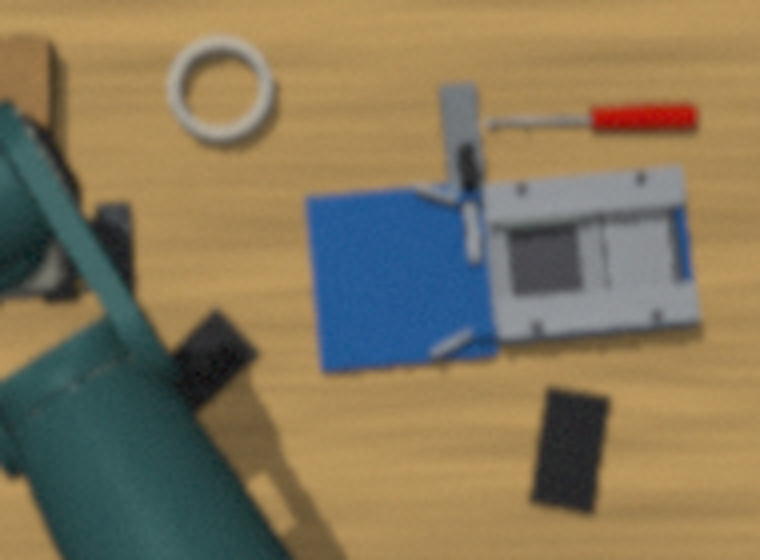

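View pics/szf.png

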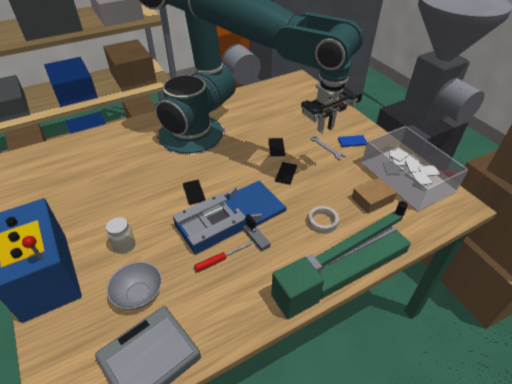

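```bash
python3 - <<'E'
from h import *
for f in("top0","t3","tz"):
    im=cv2.imread(f"pics/{f}.png") if f!="tz" else cv2.imread("pics/tz.png")
    # profile along bar at local y .027, z .034
    xs=np.arange(-.01,.05,.004);P=np.array([[*W(x,.028),.034] for x in xs]);uv=proj("top",P)
    v=cv2.remap(im,uv[:,0].astype(np.float32).reshape(1,-1),uv[:,1].astype(np.float32).reshape(1,-1),1)[0]
    if f!="t3": print(f,list(zip((xs*1000).round().astype(int).tolist(),v[:,2].tolist())))
for n,f,box in(("top","tz",(278,150,298,172)),("scene","sz",(240,205,262,236))):
    im=cv2.imread(f"pics/{f}.png");g=im.max(2);x0,y0,x1,y1=box
    m=np.zeros(g.shape,np.uint8);m[y0:y1,x0:x1]=g[y0:y1,x0:x1]<60
    c=max(cv2.findContours(m,0,2)[0],key=cv2.contourArea);print(n,cv2.boundingRect(c),cv2.minAreaRect(c)[0],loc(ray(n,cv2.minAreaRect(c)[0],.052)[0]))
E
ls pics
```

```text
top0 [(-10, 34), (-6, 38), (-2, 35), (2, 36), (6, 43), (10, 66), (14, 98), (18, 122), (22, 134), (26, 139), (30, 141), (34, 137), (38, 132), (42, 128), (46, 126)]
tz [(-10, 38), (-6, 37), (-2, 42), (2, 65), (6, 96), (10, 120), (14, 133), (18, 138), (22, 141), (26, 142), (30, 142), (34, 140), (38, 136), (42, 134), (46, 132)]
top (285, 157, 4, 10) (286.51922607421875, 161.59617614746094) (np.float64(0.08916488237937319), np.float64(0.02884060124174567))
scene (245, 215, 11, 16) (249.50001525878906, 222.00001525878906) (np.float64(0.0960706571812039), np.float64(0.02531461175398705))
s1.png
s1c.png
s2.png
s2c.png
s4.png
s4c.png
s5.png
s5c.png
s6.png
s6c.png
s7.png
s7c.png
s8.png
s8c.png
s9.png
s9c.png
sa.png
sac.png
sb.png
sbc.png
scb.png
scc.png
scene0.png
sd.png
sdc.png
se.png
sec.png
sf.png
sfc.png
sg.png
sgc.png
sh.png
shc.png
si.png
sic.png
sj.png
sjc.png
sk.png
skc.png
sm.png
smc.png
sn.png
snc.png
sz.png
szc.png
szf.png
t1.png
t1c.png
t3.png
t3c.png
ta.png
tac.png
tk.png
tkc.png
top0.png
topc.png
tpb.png
tz.png
tzc.png
```

```bash
python3 - <<'E'
from h import *
for f in("s4","sj","sz"):
    im=cv2.imread(f"pics/{f}.png");g=im.max(2);m=np.zeros(g.shape,np.uint8);m[212:245,243:275]=g[212:245,243:275]<60
    for c in cv2.findContours(m,0,2)[0]:
        if cv2.contourArea(c)>20: r=cv2.minAreaRect(c);print(f,r[0],loc(ray("scene",r[0],.052)[0]))
print(monitor.observe()['t'])
E
```

```text
s4 (259.7500305175781, 233.75001525878906) (np.float64(0.15402631758285992), np.float64(0.02549299579777852))
sj (260.0000305175781, 234.00003051757812) (np.float64(0.15527998663450726), np.float64(0.025578956135175232))
sz (249.50001525878906, 222.00001525878906) (np.float64(0.0960706571812039), np.float64(0.02531461175398705))
21.4833
```

```bash
python3 - <<'E'
from plant import workorder
print(workorder.sign_off())
E
```

```text
the job is handed in; nothing more can be done
None
```

The job is done and handed in at 21.5 s. I drew the gate open to its stop, then laid the spacer flat on the deck and released it. I pushed it over the narrow bay, which comes first, until it dropped into the wide bay. Then I slid the gate shut to its stop and moved the arm clear.

**Last checks**
- **Spacer:** a light touch found its top at 22 mm, which matches a 10 mm floor plus the 12 mm plate. The last pictures show it lying in the wide pocket with a gap at both ends.
- **Gate:** its tip is about 5 mm from the lane's centre line, as a shut gate should be, and I felt the stop at about 44 N (wrist reading). Between open and shut the handle moved about 58–59 mm in the pictures, against 60 mm nominal, which is within one pixel.
- **Bystanders:** by eye, none had moved in the last scene picture. I did not measure their positions.

**Disagreements**
- **Start position of the gate:** in the first pictures the gate looked about 8 mm open rather than fully shut. The first pull still moved the tool 59.6 mm, so the fingers probably slipped at the open stop.
- **Handle position:** the tool's reading along the lane was about 4 mm off my camera estimate.
- **First grip:** it loaded the wrist sideways to about 40 N until I re-centred. That load came through the fingers; I had no separate reading for the gripper's body.

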